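# Pack the counter's dressing pots for the night

### The job

Close up the serving counter: pack every square steel pot that is out on the counter into the steel tray, each turned over to stand mouth-down on the tray's floor. When all are in, set the deep cover over them so that it sits fully down on the floor of the tray inside its rim, then swing the tray's clamp all the way down onto the cover. Do not disturb the glass dish, the spoon or the card stand.

Things in the scene. Friction and masses are not known exactly. Their poses are not given: they have to be found in the camera images.
- tray: fixed low steel tray, 112 (its x) x 242 mm (its y), origin at the centre of its underside, z up. Floor at 6 mm, rim to 18 mm, inside of the rim 104 x 234 mm. One row of up to three pots: places at x = 0, y = -68, 0, 68 mm leave room for the cover. At its +y end (y = 145 mm) stand two clamp cheeks, 42 mm wide over all, 124 mm tall.
- cover: loose aluminium cover, open below, 96 (x) x 226 (y) x 85 mm tall, walls 3 mm, inside 90 x 220 x 82 mm, 0.35 kg. Origin: centre of its open lower edge, z up. Black bar handle on top, 14 mm wide (x), 68 mm long (y), 14 mm thick, centre 122 mm above the origin, 30 mm free under it. Stands on the tray's floor inside the rim, 4 mm to spare on each side; a half turn makes no difference.
- clamp (a joint): angle of the clamp arm on the tray, rad: 0 = arm level, pointing to the tray's -y, its rubber foot on the seated cover; 1.57 = standing upright; up to 1.95 = leaning outwards. Stiff: it stays where it is left (about 2 N at the tip moves it).
- clamp_tip (a point): centre of the clamp arm's black cross handle (50 mm along the tray's x, 14 x 14 mm), 85 mm from the hinge. The arm is 22 mm wide and 12 mm thick. The hinge axis runs along the tray's x through the point x = 0, y = 145 mm, z = 112 mm of the tray.
- pot_a: a plain square stainless pot, 56 x 56 mm outside and 72 mm tall, wall and bottom 3 mm, 0.14 kg; origin at the centre of the outside of its closed bottom, +z runs from the bottom towards the open mouth (72 mm away), x and y are square to its side faces. Starts mouth-up. May be absent.
- pot_b: a plain square stainless pot, 56 x 56 mm outside and 72 mm tall, wall and bottom 3 mm, 0.14 kg; origin at the centre of the outside of its closed bottom, +z runs from the bottom towards the open mouth (72 mm away), x and y are square to its side faces. Starts mouth-up. May be absent.
- pot_c: a plain square stainless pot, 56 x 56 mm outside and 72 mm tall, wall and bottom 3 mm, 0.14 kg; origin at the centre of the outside of its closed bottom, +z runs from the bottom towards the open mouth (72 mm away), x and y are square to its side faces. Starts mouth-up. May be absent.
- pot_d: a plain square stainless pot, 56 x 56 mm outside and 72 mm tall, wall and bottom 3 mm, 0.14 kg; origin at the centre of the outside of its closed bottom, +z runs from the bottom towards the open mouth (72 mm away), x and y are square to its side faces. Starts mouth-up. May be absent.
- glass_dish: loose square glass dish 110 x 110 x 40 mm, origin at the centre of its underside; leave it alone
- spoon: serving spoon about 240 mm long lying on the counter; leave it alone
- card_stand: paper card 100 mm wide on a small wooden foot 50 x 120 mm, 142 mm tall in all, origin at the centre of its underside; leave it alone
Mind the look-alikes: they are no part of the job. Leave any brown look-alike of the cover alone.

How it is judged:
On the way, in this order (a step that is already met when the one before it is completed fails the run):
1. every pot stands mouth-down on the tray's floor (x of pot_a in the frame of tray between -0.05 and 0.05 m and y of pot_a in the frame of tray between -0.115 and 0.115 m and z of pot_a in the frame of tray between 0.072 and 0.084 m and angle between each of pot_a, pot_b, pot_c, pot_d's own z axis and vertical above 2.95 rad and x of pot_b in the frame of tray between -0.05 and 0.05 m and y of pot_b in the frame of tray between -0.115 and 0.115 m and z of pot_b in the frame of tray between 0.072 and 0.084 m and x of pot_c in the frame of tray between -0.05 and 0.05 m and y of pot_c in the frame of tray between -0.115 and 0.115 m and z of pot_c in the frame of tray between 0.072 and 0.084 m and x of pot_d in the frame of tray between -0.05 and 0.05 m and y of pot_d in the frame of tray between -0.115 and 0.115 m and z of pot_d in the frame of tray between 0.072 and 0.084 m), for 0.2 s.
2. the cover sits fully down in the tray over the pots (all of step 1 and x of cover in the frame of tray between -0.008 and 0.008 m and y of cover in the frame of tray between -0.008 and 0.008 m and z of cover in the frame of tray between 0.002 and 0.0095 m and angle between cover's own z axis and vertical below 0.05 rad), for 0.2 s.
3. the clamp is down on the cover (all of step 2 and value of joint clamp below 0.12 rad), for 0.2 s.
At the end, for the whole second after the job is handed in: every pot present stands mouth-down (within about 0.19 rad) on the tray's floor inside the rim, the cover stands level on the tray's floor over them (within 8 mm of the tray's middle and about 3.5 mm of the floor), the clamp arm is within 0.12 rad of level, all at rest (all of step 3 and linear speed of each of pot_a, pot_b, pot_c, pot_d, cover below 0.03 m/s); the robot touches nothing.
It fails at once if the glass dish is moved more than 30 mm (distance of glass_dish from where it was at the start of the episode above 0.03 m).
It fails at once if the spoon is moved more than 30 mm (distance of spoon from where it was at the start of the episode above 0.03 m).
It fails at once if the card stand is moved more than 30 mm (distance of card_stand from where it was at the start of the episode above 0.03 m).
Of pot_a, pot_b, pot_c, pot_d only 2 to 3 are there at a start; the rules pass over those that are not, and their reading is None.
At some moment in a run one of pot_a, pot_b, pot_c, pot_d, cover may be knocked a few centimetres aside while the robot is not near it.
It also fails if it takes over 210 s, if anything falls off the work surface, if the arm or the gripper's body presses on something with over 40 N, if the wrist force passes 120 N, or if a joint passes its speed limit or range.

### The arm

A 7-joint arm with a two-finger parallel gripper is mounted at the origin on the work surface. World frame = base frame: x ahead of the robot, y to its left, z up, the work surface at z = 0. Lengths are in m, angles in rad, forces in N, time in s.
With the tool pointing down it reaches from about 0.4 to 0.85 m from the base axis. Payload 4.5 kg.
Tool frame: the origin (TCP) lies between the finger pads; the fingertips stand 11 mm ahead of it and the grasp point (between the pads) lies 8 mm behind it (r.nose_length is the distance from the TCP to the fingertips, in m); z points along the fingers, y is the line along which they close (so a half turn about z gives the same grasp; the last joint's range is limited). The gripper opens to 88 mm and grips with 3 to 60 N. Pads are 18 mm wide; open, the fingers measure 123 mm over their backs; the gripper's body (75 mm by 187 mm) begins 45 mm behind the grasp point.
Start: joints at [-1.147, 0.689, -0.195, 1.565, 0.157, 0.902, -0.215], TCP at [0.237, 0.578, 0.25] pointing down, gripper open.
Joint ranges: [-3.01, 3.01], [-0.46, 2.08], [-1.47, 1.51], [0.13, 2.56], [-1, 4.14], [0.04, 2.09], [-2.66, 2.66]. Speed limits (rad/s): [2.57, 2.57, 3.14, 3.14, 3.14, 3.14, 3.14].

### API

Orientations are given as a unit quaternion [x, y, z, w].
In Python, from plant import get_state, snapshot, camera_model, r gives the robot as it stands.
- The arm moves only by the shell command python3 -m inch 'ROWS' [FORCE]. ROWS is text: rows parted by semicolons, each of 7 numbers parted by spaces: the opening, from -1 (shut) to 1 (fully open), then the shift along the tool's x, y, z in m, then the turn, a rotation vector about the tool's x, y, z in rad. A call has 1 to 20 rows; each row shifts and turns the commanded pose from where the row before left it, along the tool's axes as they then stand; what a row does not reach is not made up. A row lasts 1/12 s, in which the tool goes at most 41.7 mm and 7.16 degrees, less where a joint would pass 70% of its speed; a pose out of reach is approached as far as the arm can. A call is refused whole if a number of a shift passes 0.0417 or a number of a turn 0.125, either way. A call with a gripper value outside its range is refused whole. The fingers move at their own pace and stop on an object; FORCE is the grip in N (left out, the last holds). Time passes only in rows, so rows that do not move let the fingers close. It gives the time, the measured TCP pose, the force, the opening and the grip force at its end, in the units of the state.
- get_state(): the state, without advancing time (a new reading comes with each control period).
- snapshot(name): name is "scene" or "top" or "wrist"; returns (picture, depth): 400x640x3 uint8, red, green, blue; 400x640 float32, m along the optical axis (not along the pixel's ray), 0 where there is no reading.
- camera_model(name): a dict with "intrinsics" (3x3 intrinsics, pixels), "view" (4x4, takes a point from world to camera coordinates). Camera axes: x right, y down, z forward; pixel columns grow to the right and rows downward; lengths in m; the calibration is good to about 2 mm. A picture is of the moment at which its call begins: read the wrist's pose just before it. camera_model takes no time and is no camera call; for the wrist camera it gives the pose at the moment of the call.
- r.finish_job(): hands the job in; it is judged then, once.
The state is a dict: "clock": time; "q": joint angles; "qd": joint speeds; "joint_torque": joint torques, N m; "tool_pos": TCP position; "eef_rot": TCP orientation; "contact_force": force on the tool from outside, world axes, zero at the start; "moment": the same for the moment, N m; "opening": opening from 0.0 (shut) to 1.0 (fully open); "finger_force": force on a finger pad.
Only numpy, scipy, OpenCV 4.12 (cv2) and the standard library are available. Lean on these libraries where they do the work, as an engineer would, in place of code of your own. Each camera call takes 0.05 s, during which the arm holds its last target. There are 200 camera calls.

## Working session

There is one attempt and no reset: what is moved stays moved. The work goes in short steps, Python scripts to look and compute and a shell command to move; the robot and the scene stay as the last step left them, time stands still between calls to the robot, and variables do not carry over. Pictures are saved under pics/ and viewed, at most 14 in all, crops included, and the job is handed in when it is done.

```bash
ls; mkdir -p pics; python3 - <<'E'
from plant import *
import cv2,numpy as np
s=get_state();print(s)
for n in("top","scene"):
    p,d=snapshot(n);cv2.imwrite(f"pics/{n}0.png",p[:,:,::-1]);np.savez(f"/tmp/{n}0.npz",p=p,d=d)
    m=camera_model(n);print(n,np.round(m["intrinsics"],1).tolist(),np.round(m["view"],3).tolist(),(d>0).mean())
E
```

```text
pics
{'clock': 0.0, 'q': array([-1.14718841,  0.68999896, -0.19449706,  1.56635053,  0.15730557,
        0.90249853, -0.21506487]), 'qd': array([ 9.34729422e-04,  4.56445355e-04,  3.28389002e-04,  8.97254530e-05,
       -4.86188037e-04,  1.44083991e-03,  8.13796294e-06]), 'joint_torque': array([-5.24218849e-04, -5.27580178e+01, -1.26730286e+00, -1.53431743e+01,
       -5.26601239e-02,  6.55260388e-03,  1.73976769e-04]), 'tool_pos': array([0.23732635, 0.57751891, 0.24889851]), 'eef_rot': array([ 1.93617913e-01,  9.81076570e-01, -9.25887317e-04, -1.06768946e-04]), 'contact_force': array([ 0.28486458, -0.08351954, -0.25966167]), 'moment': array([0.01848027, 0.00294529, 0.05069506]), 'finger_force': 0.0, 'opening': 0.9993962971875576}
top [[450.2, 0.0, 328.1], [0.0, 450.2, 201.5], [0.0, 0.0, 1.0]] [[-0.004, -1.0, 0.001, -0.082], [-0.994, 0.003, -0.112, 0.493], [0.112, -0.001, -0.994, 1.257], [0.0, 0.0, 0.0, 1.0]] 0.995953125
scene [[438.7, 0.0, 322.4], [0.0, 438.7, 204.1], [0.0, 0.0, 1.0]] [[0.804, 0.595, 0.001, -0.332], [0.448, -0.604, -0.659, -0.193], [-0.391, 0.53, -0.752, 1.526], [0.0, 0.0, 0.0, 1.0]] 0.9960078125
```

View pics/top0.png

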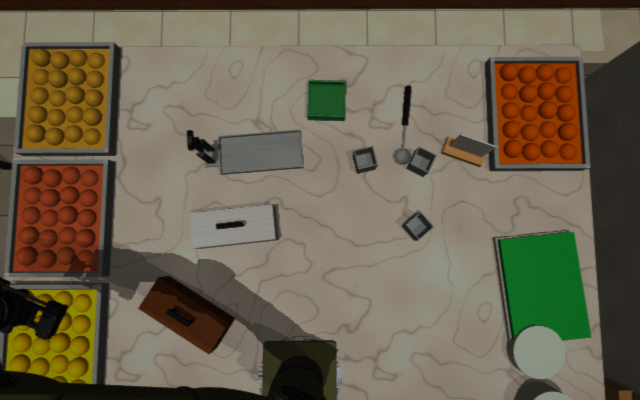

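View pics/scene0.png

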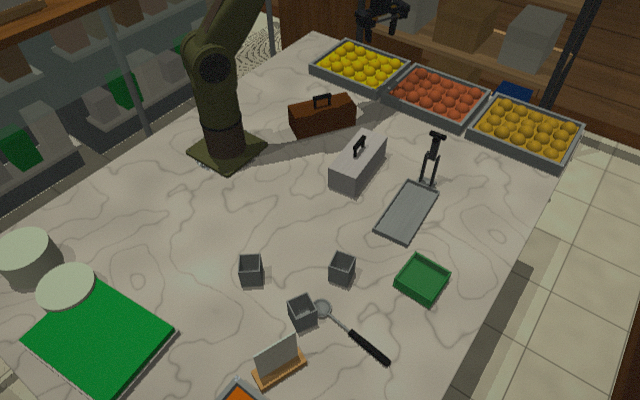

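Top view: the pots are at about (365,160), (420,160) and (417,225). The tray is at (260,152) with its clamp at (203,147), so tray +y points to image left. The white cover is at (233,225) with its handle at (230,224).

Look-alikes:
- The brown cover at (187,313).
- The green box at (326,100), probably the glass dish.

Spoon: its bowl is at (402,156), touching the second pot. The card stand is at (467,150).

My choice is the three grey square pots and the white cover. Next I'll measure them and check one crop.

```bash
cat > h.py <<'E'
from plant import *
import cv2,numpy as np
def cloud(n):
    s=get_state();m=camera_model(n);p,d=snapshot(n);K,V=m["intrinsics"],m["view"]
    v,u=np.mgrid[:400,:640];P=np.stack([(u-K[0,2])/K[0,0]*d,(v-K[1,2])/K[1,1]*d,d],-1)
    W=(P-V[:3,3])@V[:3,:3]; W[d<=0]=np.nan
    return p,W
def blobs(W,zlo,zhi,amin=30,box=(0.2,1.0,-0.45,0.5)):
    M=(W[...,2]>zlo)&(W[...,2]<zhi)&(W[...,0]>box[0])&(W[...,0]<box[1])&(W[...,1]>box[2])&(W[...,1]<box[3])
    n,L,st,c=cv2.connectedComponentsWithStats(M.astype(np.uint8))
    out=[]
    for i in range(1,n):
        if st[i,4]<amin: continue
        q=W[L==i]; (cx,cy),(w,h),a=cv2.minAreaRect((q[:,:2]*1000).astype(np.float32))
        out.append((np.round(c[i]).astype(int).tolist(),int(st[i,4]),round(cx),round(cy),round(w),round(h),round(a,1),np.round(np.nanpercentile(q[:,2]*1000,[5,50,95])).tolist()))
    return out
E
python3 - <<'E'
from h import *
p,W=cloud("top")
for zl,zh in((.06,.08),(.008,.03),(.08,.1),(.1,.14)):
    print(zl,zh); [print(b) for b in blobs(W,zl,zh)]
cv2.imwrite("pics/crop0.png",cv2.resize(p[70:260,170:510,::-1],None,fx=2.3,fy=2.3,interpolation=cv2.INTER_CUBIC))
print([x for x in dir(r) if x[0]!='_'], r.nose_length)
E
```

```text
0.06 0.08
([366, 157], 135, 611, -188, 57, 57, 13.4, [61.0, 72.0, 76.0])
([423, 160], 150, 605, -350, 56, 57, 63.7, [62.0, 71.0, 77.0])
([420, 226], 135, 421, -334, 56, 57, 41.4, [62.0, 72.0, 77.0])
([185, 292], 100, 242, 304, 158, 3, 58.2, [61.0, 70.0, 79.0])
0.008 0.03
([323, 93], 244, 800, -80, 95, 90, 88.1, [8.0, 10.0, 28.0])
([405, 124], 441, 720, -319, 51, 238, 79.7, [10.0, 17.0, 24.0])
([339, 99], 42, 802, -117, 48, 21, 6.9, [8.0, 9.0, 12.0])
([337, 109], 54, 771, -110, 47, 26, 69.2, [8.0, 9.0, 23.0])
([327, 118], 81, 739, -78, 106, 4, 88.1, [9.0, 18.0, 28.0])
([257, 150], 848, 642, 135, 118, 283, 4.6, [8.0, 13.0, 22.0])
([259, 150], 113, 648, 120, 50, 106, 42.5, [8.0, 9.0, 13.0])
([449, 147], 172, 654, -441, 34, 52, 70.4, [12.0, 23.0, 28.0])
([365, 153], 33, 634, -192, 50, 20, 74.4, [10.0, 19.0, 29.0])
([425, 157], 48, 621, -366, 50, 20, 37.0, [9.0, 17.0, 28.0])
([212, 162], 32, 612, 255, 30, 18, 88.3, [8.0, 11.0, 25.0])
([415, 171], 38, 580, -337, 56, 3, 62.3, [9.0, 18.0, 29.0])
([423, 225], 42, 423, -355, 60, 28, 0.5, [9.0, 19.0, 28.0])
([191, 291], 106, 242, 304, 158, 3, 58.4, [9.0, 18.0, 29.0])
0.08 0.1
([232, 226], 2793, 421, 177, 96, 227, 6.1, [82.0, 86.0, 89.0])
([168, 298], 1155, 203, 331, 156, 97, 57.7, [82.0, 86.0, 89.0])
0.1 0.14
([461, 138], 37, 652, -441, 17, 5, 58.4, [104.0, 121.0, 139.0])
([202, 149], 97, 630, 258, 44, 22, 4.8, [104.0, 121.0, 135.0])
([229, 225], 147, 420, 176, 14, 67, 6.1, [124.0, 129.0, 132.0])
['Unreachable', 'finish_job', 'nose_length'] 0.011
```

View pics/crop0.png

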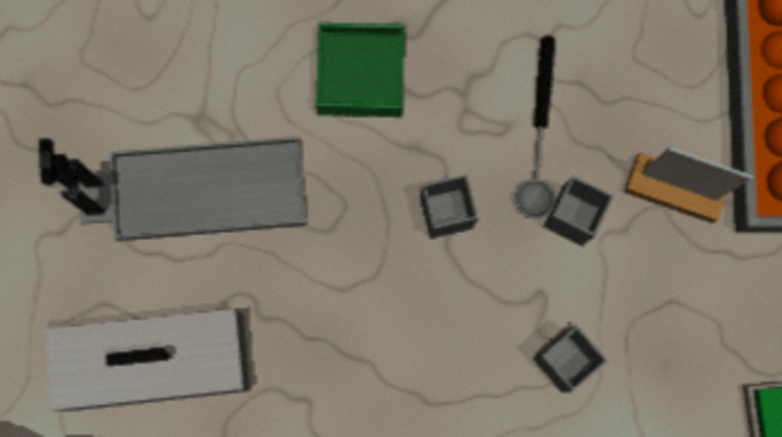

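The crop confirms three grey square pots at crop pixels (448,207), (578,210) and (568,357). The white-aluminium cover is at (145,360), and the tray at (208,190) has its clamp leaning out. Measured sizes and heights agree with the description. Next I'll write a planning helper and test in the air whether the tool can go near horizontal.

```bash
cat >> h.py <<'E'
from scipy.spatial.transform import Rotation as Ro
def tool(psi,a,roll=0):
    p,a=np.radians([psi,a]);z=np.array([np.sin(a)*np.cos(p),np.sin(a)*np.sin(p),-np.cos(a)]);y=np.array([-np.sin(p),np.cos(p),0])
    return Ro.from_matrix(np.stack([np.cross(y,z),y,z],1))*Ro.from_euler('z',roll,degrees=True)
def show(p=None,R=None,back=0.0):
    """steps to put the TCP at p with rotation R; back = shift of goal along final tool -z"""
    s=get_state();R0=Ro.from_quat(s["eef_rot"]);print("t",round(s["clock"],1),"pos",np.round(s["tool_pos"]*1000,1),"q",np.round(s["q"],2),"F",np.round(s["contact_force"],1),"open",round(s["opening"],3),"ff",round(s["finger_force"],1))
    if R is None:R=R0
    v=(R0.inv()*R).as_rotvec();n=max(1,int(np.ceil(np.abs(v).max()/.12)));print("turn total",np.round(v,3),"rows",n,"each",np.round(v/n,4))
    if p is not None:
        g=np.array(p)-back*R.as_matrix()[:,2];d=g-s["tool_pos"]
        print("shift in present axes mm",np.round(R0.inv().apply(d)*1000,1),"| in final axes",np.round(R.inv().apply(d)*1000,1))
E
python3 - <<'E'
from h import *
show([.5,-.15,.25],tool(-17,0))
E
```

```text
t 0.1 pos [237.3 577.7 249.1] q [-1.15  0.69 -0.19  1.57  0.16  0.9  -0.22] F [ 0.1  0.3 -0.4] open 1.0 ff 0.0
turn total [-0.001  0.    -0.093] rows 1 each [-0.0014  0.0001 -0.093 ]
shift in present axes mm [-519.4 -573.3   -0. ] | in final axes [-463.9 -619.1   -0.9]
```

```bash
python3 -m inch '1 -.026 -.029 0 0 0 -.093;1 -.026 -.029 0 0 0 0;1 -.026 -.029 0 0 0 0;1 -.026 -.029 0 0 0 0;1 -.026 -.029 0 0 0 0;1 -.026 -.029 0 0 0 0;1 -.026 -.029 0 0 0 0;1 -.026 -.029 0 0 0 0;1 -.026 -.029 0 0 0 0;1 -.026 -.029 0 0 0 0;1 -.026 -.029 0 0 0 0;1 -.026 -.029 0 0 0 0;1 -.026 -.029 0 0 0 0;1 -.026 -.029 0 0 0 0;1 -.026 -.029 0 0 0 0;1 -.026 -.029 0 0 0 0;1 -.026 -.029 0 0 0 0;1 -.026 -.029 0 0 0 0;1 -.026 -.029 0 0 0 0;1 0 0 0 0 0 0'
python3 - <<'E'
from h import *
show([.6,-.18,.15],tool(13.4,75))
E
```

```text
clock: 1.82
tool_pos: [0.5475, -0.1046, 0.2492]
eef_rot: [0.154, 0.988, -0.003, 0.001]
contact_force: [0.7, -1.0, 0.2]
opening: 1.0
finger_force: 0.0
t 1.8 pos [ 547.5 -104.6  249.2] q [ 0.28  0.61 -0.3   1.77  0.25  0.8   1.13] F [ 0.7 -1.   0.2] open 1.0 ff 0.0
turn total [-0.36  -1.272 -0.459] rows 11 each [-0.0327 -0.1157 -0.0417]
shift in present axes mm [-72.6 -55.4  99.7] | in final axes [ 87.1 -85.5  58.1]
```

```bash
python3 -m inch '1 0 0 0 -.0327 -.1157 -.0417;1 0 0 0 -.0327 -.1157 -.0417;1 0 0 0 -.0327 -.1157 -.0417;1 0 0 0 -.0327 -.1157 -.0417;1 0 0 0 -.0327 -.1157 -.0417;1 0 0 0 -.0327 -.1157 -.0417;1 0 0 0 -.0327 -.1157 -.0417;1 0 0 0 -.0327 -.1157 -.0417;1 0 0 0 -.0327 -.1157 -.0417;1 0 0 0 -.0327 -.1157 -.0417;1 0 0 0 -.0327 -.1157 -.0417;1 0 0 0 0 0 0'
python3 - <<'E'
from h import *
show([.6,-.18,.15],tool(13.4,75))
p,W=cloud("scene");cv2.imwrite("pics/s1.png",p[:,:,::-1])
E
```

```text
clock: 2.82
tool_pos: [0.5033, -0.1154, 0.2158]
eef_rot: [0.034, 0.976, 0.002, 0.214]
contact_force: [-0.5, -0.1, -0.8]
opening: 1.0
finger_force: 0.0
t 2.8 pos [ 503.3 -115.4  215.8] q [ 0.61  0.59 -0.67  2.3   1.85  0.34 -0.18] F [-0.5 -0.1 -0.8] open 1.0 ff 0.0
turn total [-0.223 -0.869 -0.214] rows 8 each [-0.0279 -0.1086 -0.0267]
shift in present axes mm [-64.5 -59.4 100.8] | in final axes [ 43.1 -85.2  93.4]
```

View pics/s1.png

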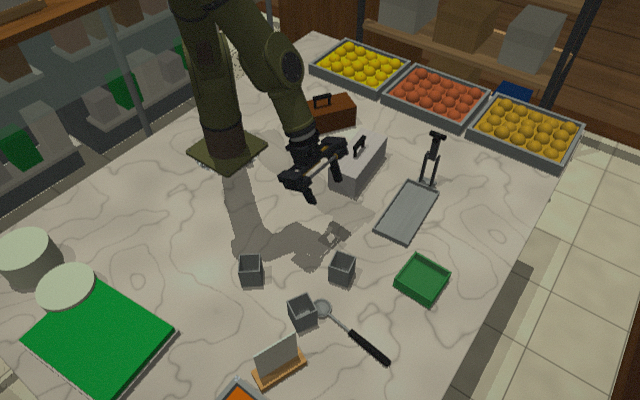

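Scene picture: the arm is above the cover side with the gripper at about (315,168), tilted about 25°. The wrist is crossing its singular pose (q6 small), so I'll keep turning.

```bash
python3 -m inch '1 0 0 0 -.0279 -.1086 -.0267;1 0 0 0 -.0279 -.1086 -.0267;1 0 0 0 -.0279 -.1086 -.0267;1 0 0 0 -.0279 -.1086 -.0267;1 0 0 0 -.0279 -.1086 -.0267;1 0 0 0 -.0279 -.1086 -.0267;1 0 0 0 -.0279 -.1086 -.0267;1 0 0 0 -.0279 -.1086 -.0267;1 0 0 0 0 0 0'
python3 - <<'E'
from h import *
show([.6,-.18,.15],tool(13.4,75))
E
```

```text
clock: 3.62
tool_pos: [0.5313, -0.1318, 0.2001]
eef_rot: [-0.079, 0.854, 0.072, 0.51]
contact_force: [-1.5, 0.5, -1.3]
opening: 0.996
finger_force: 0.0
t 3.6 pos [ 531.3 -131.8  200.1] q [ 1.18  1.4  -1.47  2.56  2.68  1.09 -0.03] F [-1.5  0.5 -1.3] open 0.996 ff 0.0
turn total [-0.008 -0.228 -0.048] rows 2 each [-0.0038 -0.114  -0.0242]
shift in present axes mm [ 14.9 -63.4  72.8] | in final axes [ 34.  -62.8  66.7]
```

The tool gets to about 62° but hits joint limits, so I'll turn each pot over in two 90° tumbles instead:
1. Grasp at about 40° from vertical, roll 180° and lay the pot on its side.
2. Regrasp from the far side at about 50°, roll 180° and place it mouth-down in the tray.

Pot A goes first.

```bash
cat >> h.py <<'E'
import json
def pick(c,psi,a,dz=0,back=0.0,d_extra=0):
    R=tool(psi,a);g=np.array(c)+[0,0,dz];return g+(.008-back)*R.as_matrix()[:,2],R
def hold(c):   # remember pot centre in tool axes
    s=get_state();o=Ro.from_quat(s["eef_rot"]).inv().apply(np.array(c)-s["tool_pos"]);json.dump(o.tolist(),open("/tmp/o.json","w"));print("o",np.round(o*1000,1))
def goal(c,R):
    return np.array(c)-R.apply(json.load(open("/tmp/o.json")))
E
python3 - <<'E'
from h import *
p,R=pick([.611,-.188,.036],13.4,40,.005,.13); show(p,R)
E
```

```text
t 3.6 pos [ 531.3 -131.8  200.1] q [ 1.18  1.4  -1.47  2.56  2.68  1.09 -0.03] F [-1.5  0.5 -1.3] open 0.996 ff 0.0
turn total [ 0.007  0.383 -0.049] rows 4 each [ 0.0018  0.0957 -0.0122]
shift in present axes mm [ 60.8 -76.1  18.7] | in final axes [ 52.9 -73.1  41.3]
```

```bash
python3 -m inch '1 0 0 0 .002 .096 -.012;1 0 0 0 .002 .096 -.012;1 0 0 0 .002 .096 -.012;1 0 0 0 .002 .096 -.012;1 .018 -.024 .014 0 0 0;1 .018 -.024 .014 0 0 0;1 .018 -.024 .014 0 0 0;1 0 0 0 0 0 0;1 0 0 0 0 0 0'
python3 - <<'E'
from h import *
print(blobs(cloud("top")[1],.06,.08)[:5])
p,R=pick([.611,-.188,.036],13.4,40,.005,.0); show(p,R)
E
```

```text
clock: 4.37
tool_pos: [0.5382, -0.2054, 0.1452]
eef_rot: [-0.112, 0.932, 0.033, 0.344]
contact_force: [0.7, 0.2, 0.7]
opening: 1.002
finger_force: 0.0
[([366, 157], 133, 611, -189, 57, 57, 14.1, [62.0, 72.0, 77.0]), ([423, 159], 144, 605, -350, 56, 57, 63.6, [61.0, 71.0, 78.0]), ([425, 221], 69, 430, -345, 57, 32, 47.9, [62.0, 72.0, 77.0]), ([185, 293], 99, 242, 304, 160, 3, 57.9, [62.0, 70.0, 79.0])]
t 4.4 pos [ 538.5 -203.8  146.2] q [ 1.18  1.13 -1.21  2.27  2.27  0.64  0.25] F [0.1 1.2 0.4] open 1.004 ff 0.0
turn total [-0.009  0.01   0.013] rows 1 each [-0.0094  0.0104  0.0126]
shift in present axes mm [ 12.2  -0.  136.1] | in final axes [ 10.8  -1.5 136.2]
```

```bash
python3 -m inch '1 .012 0 0 -.009 .01 .012;1 0 0 .034 0 0 0;1 0 0 .034 0 0 0;1 0 0 .034 0 0 0;1 0 0 .033 0 0 0;1 0 0 0 0 0 0;-1 0 0 0 0 0 0;-1 0 0 0 0 0 0;-1 0 0 0 0 0 0;-1 0 0 0 0 0 0;-1 0 0 0 0 0 0;-1 0 0 0 0 0 0' 25
python3 - <<'E'
from h import *
s=get_state();R=Ro.from_quat(s["eef_rot"]).as_matrix();g=s["tool_pos"]-.008*R[:,2];print(np.round(g*1000,1))
c=np.array([.611,-.188,.036]); c=c+R[:,1]*np.dot(g-c,R[:,1]); hold(c)   # grip centres it along the closing line
R2=tool(13.4,50,180);S=[.5,-.15,.12];show(goal(S,R2),R2)
E
```

```text
clock: 5.42
tool_pos: [0.6134, -0.187, 0.0344]
eef_rot: [-0.11, 0.933, 0.04, 0.341]
contact_force: [-4.3, -1.5, 6.2]
opening: 0.631
finger_force: 25.0
[ 608.4 -188.2   40.5]
o [ 0.9 -0.  -2.8]
t 5.4 pos [ 613.4 -187.    34.4] q [ 1.04  1.37 -1.13  2.1   2.39  0.72  0.28] F [-4.3 -1.5  6.2] open 0.631 ff 25.0
turn total [ 0.27 -0.   -3.13] rows 27 each [ 0.01   -0.     -0.1159]
shift in present axes mm [  23.    62.3 -128. ] | in final axes [  -0.7  -62.3 -130.1]
```

Held: opening 55.5 mm. A roll of 180° would run joint 7 out of range. A pure pitch of 90° from outward to inward tumbles the pot just as well, for both stages.

```bash
python3 -m inch '-1 0 0 -.03 0 0 0;-1 0 0 -.04 0 0 0;-1 0 0 -.04 0 0 0;-1 0 0 0 0 .12 0;-1 0 0 0 0 .12 0;-1 0 0 0 0 .12 0;-1 0 0 0 0 .12 0;-1 0 0 0 0 .12 0;-1 0 0 0 0 .12 0;-1 0 0 0 0 .12 0;-1 0 0 0 0 .12 0;-1 0 0 0 0 .12 0;-1 0 0 0 0 .12 0;-1 0 0 0 0 .12 0;-1 0 0 0 0 .12 0;-1 0 0 0 0 .12 0;-1 0 0 0 0 0 0'
python3 - <<'E'
from h import *
R2=tool(193.4,50,180);show(goal([.52,-.15,.06],R2),R2)
E
```

```text
clock: 6.83
tool_pos: [0.5387, -0.2054, 0.1021]
eef_rot: [-0.114, 0.943, -0.043, -0.309]
contact_force: [-1.3, 1.3, -2.1]
opening: 0.633
finger_force: 25.0
t 6.8 pos [ 538.7 -205.4  102.1] q [ 0.44  1.16 -0.67  1.28  0.7   1.59  1.46] F [-1.3  1.3 -2.1] open 0.633 ff 25.0
turn total [-0.014  0.239  0.   ] rows 2 each [-0.007   0.1195  0.    ]
shift in present axes mm [-21.   58.8  39.3] | in final axes [-29.8  58.3  34. ]
```

```bash
python3 -m inch '-1 0 0 0 -.007 .12 0;-1 0 0 0 -.007 .12 0;-1 -.01 .02 .011 0 0 0;-1 -.01 .02 .011 0 0 0;-1 -.01 .018 .012 0 0 0;-1 0 0 0 0 0 0;-1 0 0 0 0 0 0'
python3 - <<'E'
from h import *
R2=tool(193.4,50,180);show(goal([.52,-.15,.029],R2),R2)
E
```

```text
clock: 7.42
tool_pos: [0.5169, -0.154, 0.0601]
eef_rot: [-0.105, 0.901, -0.05, -0.418]
contact_force: [-0.1, -0.8, 0.0]
opening: 0.634
finger_force: 25.0
t 7.4 pos [ 516.9 -154.    60.1] q [ 0.32  1.3  -0.61  1.18  0.64  1.75  1.41] F [-0.1 -0.8  0. ] open 0.634 ff 25.0
turn total [-0.001  0.003 -0.002] rows 1 each [-0.0007  0.003  -0.0024]
shift in present axes mm [-27.2   3.3  19.9] | in final axes [-27.3   3.2  19.8]
```

```bash
python3 -m inch '-1 -.009 .001 .007 0 0 0;-1 -.009 .001 .007 0 0 0;-1 -.009 .001 .006 0 0 0;-1 -.001 0 .001 0 0 0;-1 0 0 0 0 0 0;.7 0 0 0 0 0 0;.7 0 0 0 0 0 0;.7 0 0 0 0 0 0;1 0 0 -.03 0 0 0;1 0 0 -.04 0 0 0;1 0 0 -.04 0 0 0;1 0 0 0 0 0 0'
python3 - <<'E'
from h import *
p,W=cloud("top")
for b in blobs(W,.045,.08):print(b)
cv2.imwrite("pics/t2.png",cv2.resize(p[70:260,170:510,::-1],None,fx=2,fy=2,interpolation=cv2.INTER_CUBIC))
R=tool(13.4,50);show([.52-.1,-.15-.02,.15],R)
E
```

```text
clock: 8.42
tool_pos: [0.6067, -0.1283, 0.1002]
eef_rot: [-0.103, 0.904, -0.049, -0.412]
contact_force: [0.1, 1.0, 1.5]
opening: 0.999
finger_force: 0.0
([423, 160], 212, 605, -350, 56, 58, 63.3, [48.0, 69.0, 76.0])
([207, 159], 31, 610, 256, 5, 23, 16.8, [48.0, 64.0, 78.0])
([275, 222], 50, 432, 64, 95, 5, 3.4, [46.0, 63.0, 77.0])
([420, 226], 182, 421, -335, 56, 57, 40.1, [49.0, 70.0, 76.0])
([185, 292], 183, 242, 304, 160, 3, 58.4, [48.0, 64.0, 79.0])
t 8.5 pos [ 604.  -129.2   97.9] q [ 0.2   1.36 -0.59  0.79  0.63  1.99  1.55] F [ 0.5 -0.4 -1.5] open 1.0 ff 0.0
turn total [-0.005 -1.734 -0.004] rows 15 each [-0.0003 -0.1156 -0.0003]
shift in present axes mm [162.3   2.  109.1] | in final axes [  81.2    3.  -177.9]
```

View pics/t2.png

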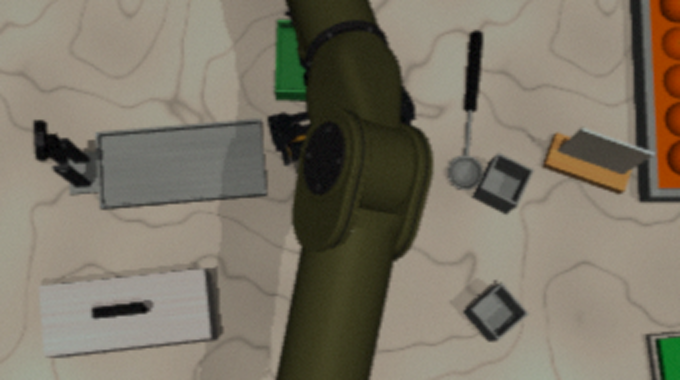

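Top view: the arm hides the laid pot. B at (502,183) and C at (494,310) in the crop are unchanged. Now I'll pitch back outward and look.

```bash
python3 -m inch '1 0 0 -.01 0 -.1156 0;1 0 0 -.01 0 -.1156 0;1 0 0 -.01 0 -.1156 0;1 0 0 0 0 -.1156 0;1 0 0 0 0 -.1156 0;1 0 0 0 0 -.1156 0;1 0 0 0 0 -.1156 0;1 0 0 0 0 -.1156 0;1 0 0 -.01 0 -.1156 0;1 0 0 -.01 0 -.1156 0;1 0 0 -.01 0 -.1156 0;1 0 0 -.01 0 -.1156 0;1 0 0 -.01 0 -.1156 0;1 0 0 -.02 0 -.1156 0;1 0 0 -.03 0 -.1156 0;1 0 0 -.03 0 0 0;1 0 0 -.03 0 0 0;1 0 0 0 0 0 0'
python3 - <<'E'
from h import *
R=tool(13.4,50);show([.42,-.17,.15],R)
p,W=cloud("scene")
for b in blobs(W,.045,.08):print(b)
print(blobs(cloud("top")[1],.045,.08))
E
```

```text
clock: 9.97
tool_pos: [0.5678, -0.1465, 0.2173]
eef_rot: [-0.111, 0.96, 0.012, 0.257]
contact_force: [-0.6, 0.1, 0.8]
opening: 0.999
finger_force: 0.0
t 10.0 pos [ 567.8 -146.5  217.3] q [ 0.73  0.68 -0.7   2.14  1.84  0.22  0.27] F [-0.6  0.1  0.8] open 0.999 ff 0.0
turn total [-0.035 -0.354  0.012] rows 3 each [-0.0118 -0.118   0.0039]
shift in present axes mm [162.9  11.6 -16. ] | in final axes [147.5  11.3 -71.1]
([335, 117], 345, 243, 301, 171, 13, 58.6, [47.0, 63.0, 78.0])
([365, 168], 289, 470, 179, 232, 40, 86.2, [48.0, 63.0, 78.0])
([423, 169], 32, 616, 257, 6, 27, 0.1, [49.0, 61.0, 77.0])
([321, 241], 495, 524, -153, 72, 59, 13.5, [49.0, 55.0, 59.0])
([249, 266], 357, 424, -333, 57, 60, 40.4, [47.0, 63.0, 73.0])
([302, 308], 397, 608, -349, 57, 59, 63.7, [47.0, 64.0, 74.0])
([294, 350], 45, 659, -442, 18, 3, 68.9, [48.0, 61.0, 78.0])
[([423, 160], 218, 604, -350, 56, 57, 63.4, [47.0, 67.0, 76.0]), ([347, 197], 90, 503, -138, 47, 17, 13.4, [51.0, 57.0, 62.0]), ([275, 223], 53, 432, 64, 95, 5, 3.4, [47.0, 63.0, 79.0]), ([426, 220], 87, 433, -348, 56, 24, 47.8, [47.0, 69.0, 76.0]), ([186, 292], 181, 242, 304, 158, 3, 57.7, [47.0, 63.0, 78.0])]
```

```bash
python3 -m inch '1 .03 0 -.02 -.012 -.118 .004;1 .03 0 -.02 -.012 -.118 .004;1 .03 0 -.02 -.012 -.118 .004;1 0 0 0 0 0 0'
python3 - <<'E'
from h import *
p,R=pick([.521,-.1525,.028],13.4,50,.002,.12); show(p,R)
E
```

```text
clock: 10.4
tool_pos: [0.4798, -0.1678, 0.192]
eef_rot: [-0.106, 0.935, 0.041, 0.335]
contact_force: [-2.2, -0.7, -1.8]
opening: 1.003
finger_force: 0.0
t 10.4 pos [ 479.8 -167.8  192. ] q [ 1.16  0.93 -1.15  2.43  2.4   0.58 -0.07] F [-2.2 -0.7 -1.8] open 1.003 ff 0.0
turn total [-0.    -0.183 -0.009] rows 2 each [-0.0001 -0.0916 -0.0043]
shift in present axes mm [89.8  4.6 42.7] | in final axes [96.1  5.4 25.6]
```

```bash
python3 -m inch '1 0 0 0 0 -.092 -.004;1 0 0 0 0 -.092 -.004;1 .032 .002 .01 0 0 0;1 .032 .002 .01 0 0 0;1 .032 .002 .006 0 0 0;1 0 0 0 0 0 0;1 0 0 0 0 0 0'
python3 - <<'E'
from h import *
p,R=pick([.521,-.1525,.028],13.4,50,.002,.0); show(p,R)
E
```

```text
clock: 10.98
tool_pos: [0.4602, -0.1738, 0.109]
eef_rot: [-0.111, 0.898, 0.053, 0.423]
contact_force: [0.3, 0.0, 1.0]
opening: 1.002
finger_force: 0.0
t 11.0 pos [ 460.2 -173.8  109. ] q [ 1.33  1.48 -1.38  2.56  2.54  1.01  0.25] F [0.3 0.  1. ] open 1.002 ff 0.0
turn total [0.01  0.008 0.008] rows 1 each [0.0098 0.0083 0.0076]
shift in present axes mm [ 20.1   5.7 107.8] | in final axes [ 19.3   6.6 107.9]
```

```bash
python3 -m inch '1 .007 .002 .027 .01 .008 .007;1 .007 .002 .027 0 0 0;1 .006 .002 .027 0 0 0;1 0 0 0 0 0 0'
python3 - <<'E'
from h import *
p,R=pick([.521,-.1525,.028],13.4,50,.002,.0); show(p,R)
E
```

```text
clock: 11.32
tool_pos: [0.5116, -0.1611, 0.0458]
eef_rot: [-0.111, 0.899, 0.04, 0.421]
contact_force: [-0.8, -0.7, -0.4]
opening: 1.002
finger_force: 0.0
t 11.3 pos [ 511.6 -161.1   45.8] q [ 1.23  1.63 -1.31  2.45  2.65  1.08  0.3 ] F [-0.8 -0.7 -0.4] open 1.002 ff 0.0
turn total [-0.013  0.     0.018] rows 1 each [-0.0132  0.0005  0.0179]
shift in present axes mm [ 4.9  6.6 26.6] | in final axes [ 5.   6.2 26.7]
```

```bash
python3 -m inch '1 .005 .006 .013 -.013 0 .018;1 0 0 .013 0 0 0;1 0 0 0 0 0 0;-1 0 0 0 0 0 0;-1 0 0 0 0 0 0;-1 0 0 0 0 0 0;-1 0 0 0 0 0 0;-1 0 0 0 0 0 0;-1 0 0 -.03 0 0 0;-1 0 0 -.04 0 0 0;-1 0 0 -.04 0 0 0;-1 0 0 -.02 0 0 0;-1 0 0 0 0 .12 0;-1 0 0 0 0 .12 0;-1 0 0 0 0 .12 0;-1 0 0 0 0 .12 0;-1 0 0 0 0 .12 0;-1 0 0 0 0 .12 0' 25
python3 - <<'E'
from h import *
show()
# tray: rim + floor points from the top view
p,W=cloud("top")
m=(W[...,2]>.003)&(W[...,2]<.03)&(W[...,0]>.57)&(W[...,0]<.72)&(W[...,1]>-.02)&(W[...,1]<.236)
n,L,st,c=cv2.connectedComponentsWithStats(m.astype(np.uint8));i=1+np.argmax(st[1:,4]);q=W[L==i]
print(st[i],cv2.minAreaRect((q[:,:2]*1000).astype(np.float32)),np.percentile(q[:,2],[5,25,50,75,95]))
cv2.imwrite("pics/tray.png",cv2.resize(p[100:200,170:330,::-1],None,fx=4.5,fy=4.5,interpolation=cv2.INTER_CUBIC))
E
```

```text
clock: 12.82
tool_pos: [0.4379, -0.1882, 0.1065]
eef_rot: [-0.122, 0.99, 0.016, 0.073]
contact_force: [0.1, -1.9, -2.9]
opening: 0.634
finger_force: 25.0
t 12.8 pos [ 437.9 -188.2  106.5] q [ 1.04  1.06 -1.22  2.19  1.42  0.9   0.76] F [ 0.1 -1.9 -2.9] open 0.634 ff 25.0
turn total [0. 0. 0.] rows 1 each [0. 0. 0.]
[ 218  127   88   48 3103] ((645.9524536132812, 112.0943832397461), (134.9485626220703, 251.8422088623047), 3.566875457763672) [0.00366645 0.00556865 0.00748669 0.00987057 0.01902667]
```

View pics/tray.png

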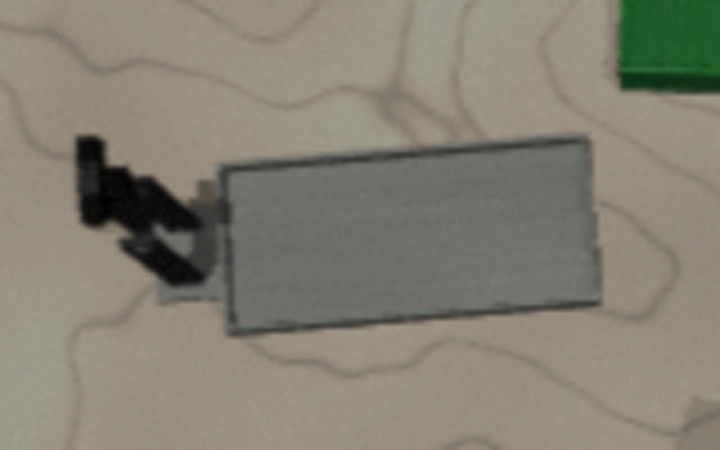

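The tray's rim corners in the crop are TL (218,163), TR (588,138), BR (601,304) and BL (230,335). I'll cast them onto z = 18 mm.

```bash
cat >> h.py <<'E'
def ray(n,u,v,z):
    m=camera_model(n);K,V=m["intrinsics"],m["view"];R=V[:3,:3];o=-R.T@V[:3,3];d=R.T@np.array([(u-K[0,2])/K[0,0],(v-K[1,2])/K[1,1],1]);return o+d*(z-o[2])/d[2]
E
python3 - <<'E'
from h import *
P=np.array([ray("top",170+(x)/4.5-.4,100+y/4.5-.4,.018) for x,y in((218,163),(588,138),(601,304),(230,335))])[:,:2]*1000
print(P.round(1),P.mean(0)); e=[np.linalg.norm(P[i]-P[(i+1)%4]) for i in range(4)];print(np.round(e))
for a,b in((1,0),(2,3)):
    d=P[a-0]-P[b];d=P[b]-P[a];print(np.degrees(np.arctan2(-d[0],d[1])))
E
```

```text
[[687.6 237.4]
 [703.5  -2.9]
 [593.8 -11.6]
 [574.4 227. ]] [639.80842566 112.48154391]
[241. 110. 239. 114.]
3.774986671282523
4.658962369753782
```

```bash
cat >> h.py <<'E'
TC=np.array([.641,.113]);TY=4.3
def tr(x,y,z):
    a=np.radians(TY);return np.array([TC[0]+x*np.cos(a)-y*np.sin(a),TC[1]+x*np.sin(a)+y*np.cos(a),z])
E
python3 - <<'E'
from h import *
json.dump([.0015,0,-.0067],open("/tmp/o.json","w"))
R=tool(94.3,40,180);print(tr(0,68,.13)); show(goal(tr(0,68,.13),R),R)
E
```

```text
[-4.45755342 67.92158908  0.13      ]
t 12.9 pos [ 443.1 -185.4  108.6] q [ 1.03  1.06 -1.22  2.18  1.41  0.9   0.77] F [7.  3.1 0.8] open 0.633 ff 25.0
turn total [-0.471  0.604  1.717] rows 15 each [-0.0314  0.0402  0.1145]
shift in present axes mm [-11529.2  67246.4   2830.3] | in final axes [52319.8   219.7 43881.6]
```

```bash
python3 - <<'E'
from h import *
R=tool(94.3,40,180);print(tr(0,.068,.13)); show(goal(tr(0,.068,.13),R),R)
E
```

```text
[0.63590145 0.18080859 0.13      ]
t 12.9 pos [ 443.1 -185.4  108.6] q [ 1.03  1.06 -1.22  2.18  1.41  0.9   0.77] F [7.  3.1 0.8] open 0.633 ff 25.0
turn total [-0.471  0.604  1.717] rows 15 each [-0.0314  0.0402  0.1145]
shift in present axes mm [-275.1  311.6   31.1] | in final axes [280.9 219.7 215.8]
```

```bash
python3 -m inch '-1 0 0 -.04 0 0 0;-1 0 0 -.04 0 0 0;-1 -.034 .02 0 0 0 0;-1 -.034 .02 0 0 0 0;-1 -.034 .02 0 0 0 0;-1 -.034 .02 0 0 0 0;-1 0 0 0 -.031 .04 .1145;-1 0 0 0 -.031 .04 .1145;-1 0 0 0 -.031 .04 .1145;-1 0 0 0 -.031 .04 .1145;-1 0 0 0 -.031 .04 .1145;-1 0 0 0 -.031 .04 .1145;-1 0 0 0 -.031 .04 .1145;-1 0 0 0 -.031 .04 .1145;-1 0 0 0 -.031 .04 .1145;-1 0 0 0 -.031 .04 .1145;-1 0 0 0 -.031 .04 .1145;-1 0 0 0 -.031 .04 .1145;-1 0 0 0 -.031 .04 .1145;-1 0 0 0 -.031 .04 .1145'
python3 - <<'E'
from h import *
R=tool(94.3,40,180); show(goal(tr(0,.068,.13),R),R)
E
```

```text
clock: 14.53
tool_pos: [0.5365, -0.0833, 0.2042]
eef_rot: [0.601, 0.733, 0.221, -0.231]
contact_force: [1.1, -0.3, -1.7]
opening: 0.639
finger_force: 25.0
t 14.5 pos [536.5 -83.3 204.2] q [ 0.92  1.08 -1.14  1.64  0.34  1.02  0.04] F [ 1.1 -0.3 -1.7] open 0.639 ff 25.0
turn total [-0.03   0.046  0.112] rows 1 each [-0.0304  0.0463  0.1117]
shift in present axes mm [142.6 141.9 217.4] | in final axes [146.8 118.9 228. ]
```

```bash
python3 -m inch '-1 0 0 0 -.03 .046 .112;-1 .021 .017 .0326 0 0 0;-1 .021 .017 .0326 0 0 0;-1 .021 .017 .0326 0 0 0;-1 .021 .017 .0326 0 0 0;-1 .021 .017 .0326 0 0 0;-1 .021 .017 .0326 0 0 0;-1 .021 .017 .0326 0 0 0;-1 0 0 0 0 0 0;-1 0 0 0 0 0 0'
python3 - <<'E'
from h import *
R=tool(94.3,40,180); show(goal(tr(0,.068,.06),R),R)
p,W=cloud("top");cv2.imwrite("pics/p3.png",cv2.resize(p[80:230,170:370,::-1],None,fx=3,fy=3))
E
```

```text
clock: 15.37
tool_pos: [0.6317, 0.1842, 0.1257]
eef_rot: [0.635, 0.693, 0.232, -0.252]
contact_force: [-0.5, -0.7, -1.8]
opening: 0.631
finger_force: 25.0
t 15.4 pos [631.7 184.2 125.7] q [ 0.44  1.18 -1.01  1.58  0.33  0.65 -0.28] F [-0.5 -0.7 -1.8] open 0.631 ff 25.0
turn total [-0.006  0.     0.01 ] rows 1 each [-0.0063  0.      0.0099]
shift in present axes mm [-46.6   3.8  54.6] | in final axes [-46.6   3.9  54.7]
```

View pics/p3.png

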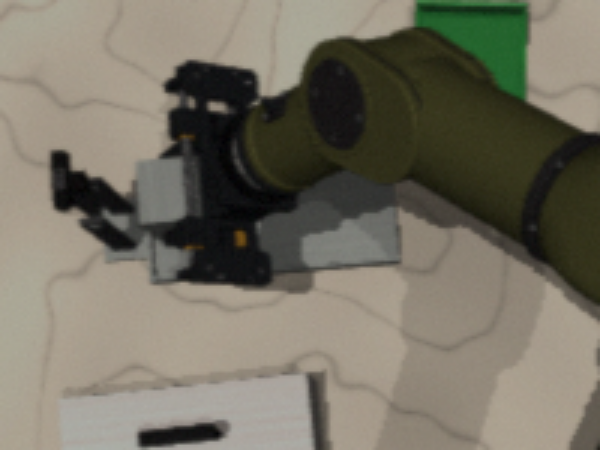

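The pot is upside down in the gripper over the tray's +y end, its closed bottom showing at (163,192). I'll check its centre and then lower it.

```bash
python3 - <<'E'
from h import *
R=Ro.from_quat(get_state()["eef_rot"]);c=get_state()["tool_pos"]+R.apply(json.load(open("/tmp/o.json")));print(c, ray("top",224.3,144,c[2]+.036), tr(0,.068,0))
p,W=cloud("top");print([b for b in blobs(W,.14,.18,100,(.55,.72,.1,.28))])
show(goal(tr(0,.068,.044),R),R)
E
python3 -m inch '-1 -.015 .001 .018 0 0 0;-1 -.015 .001 .018 0 0 0;-1 -.015 .001 .018 0 0 0;-1 0 0 0 0 0 0'
python3 - <<'E'
from h import *
R=tool(94.3,40,180); show(goal(tr(0,.068,.043),R),R)
E
```

```text
[0.63279393 0.17844862 0.13172175] [0.62651369 0.1836077  0.16772175] [0.63590145 0.18080859 0.        ]
[([225, 143], 379, 631, 184, 84, 42, 5.2, [149.0, 164.0, 167.0])]
t 15.5 pos [633.3 180.  125.8] q [ 0.44  1.18 -1.01  1.58  0.33  0.66 -0.28] F [ 1.1 -0.5 -0.8] open 0.633 ff 25.0
turn total [ 0.002  0.001 -0.002] rows 1 each [ 0.002   0.0006 -0.0017]
shift in present axes mm [-53.5   2.5  69.9] | in final axes [-53.5   2.5  69.8]
clock: 15.8
tool_pos: [0.6352, 0.1773, 0.0511]
eef_rot: [0.639, 0.69, 0.229, -0.251]
contact_force: [-0.7, -0.8, -2.7]
opening: 0.631
finger_force: 25.0
t 15.8 pos [635.2 177.3  51.1] q [ 0.42  1.28 -0.95  1.57  0.38  0.59 -0.25] F [-0.7 -0.8 -2.7] open 0.631 ff 25.0
turn total [-0.005  0.005 -0.   ] rows 1 each [-0.0046  0.0048 -0.    ]
shift in present axes mm [-4.1  1.  15.1] | in final axes [-4.1  0.9 15.1]
```

```bash
python3 -m inch '-1 -.002 0 .006 0 0 0;-1 -.002 .001 .005 0 0 0;-1 0 0 .003 0 0 0;-1 -.001 0 .001 0 0 0;-1 0 0 0 0 0 0;.6 0 0 0 0 0 0;.6 0 0 0 0 0 0;.6 0 0 0 0 0 0;.7 0 0 -.03 0 0 0;.8 0 0 -.04 0 0 0;1 0 0 -.04 0 0 0;1 0 0 -.04 0 0 0;1 0 0 0 0 0 0'
python3 - <<'E'
from h import *
p,W=cloud("top")
print([b for b in blobs(W,.07,.09,100,(.55,.72,.1,.28))],tr(0,.068,0))
print(blobs(W,.06,.08))
p,R=pick([.421,-.334,.036],-49.2,40,.005,.14); show(p,R)
E
```

```text
clock: 16.88
tool_pos: [0.6509, 0.0866, 0.1634]
eef_rot: [0.639, 0.689, 0.237, -0.245]
contact_force: [2.0, 0.1, -0.5]
opening: 0.997
finger_force: 0.0
[([232, 148], 420, 638, 182, 57, 57, 4.9, [74.0, 78.0, 82.0])] [0.63590145 0.18080859 0.        ]
[([233, 149], 357, 638, 182, 57, 57, 5.0, [64.0, 77.0, 80.0]), ([185, 293], 110, 242, 303, 158, 3, 58.1, [61.0, 71.0, 79.0])]
t 16.9 pos [648.8  88.7 160.8] q [ 0.58  1.16 -1.05  1.5   0.31  0.83 -0.18] F [-0.7  0.4 -0.8] open 1.001 ff 0.0
turn total [ 0.011 -1.34  -0.691] rows 12 each [ 0.0009 -0.1117 -0.0576]
shift in present axes mm [-268.1 -309.1 -204.2] | in final axes [ -54.1 -448.7   69.8]
```

Pot A stands mouth-down at (638,182), top at 78 mm. Next is pot C.

```bash
python3 -m inch '1 0 0 -.04 0 0 0;1 0 0 -.04 0 0 0;1 0 0 -.04 0 -.1117 -.0576;1 0 0 0 0 -.1117 -.0576;1 0 0 0 0 -.1117 -.0576;1 0 0 0 0 -.1117 -.0576;1 0 0 0 0 -.1117 -.0576;1 0 0 0 0 -.1117 -.0576;1 0 0 0 0 -.1117 -.0576;1 0 0 0 0 -.1117 -.0576;1 0 0 0 0 -.1117 -.0576;1 0 0 0 0 -.1117 -.0576;1 0 0 0 0 -.1117 -.0576;1 0 0 0 0 -.1117 -.0576;1 0 0 0 0 0 0'
python3 - <<'E'
from h import *
p,R=pick([.421,-.334,.036],-49.2,40,.005,.14); show(p,R)
print(blobs(cloud("top")[1],.06,.08))
E
```

```text
clock: 18.18
tool_pos: [0.6481, 0.0219, 0.2461]
eef_rot: [0.384, 0.86, -0.137, 0.307]
contact_force: [-0.7, 1.3, 0.1]
opening: 1.0
finger_force: 0.0
t 18.2 pos [648.1  21.9 246.1] q [-0.11  0.73 -0.49  1.88  1.36  1.01 -0.77] F [-0.7  1.3  0.1] open 1.0 ff 0.0
turn total [ 0.012 -0.013  0.013] rows 1 each [ 0.0125 -0.0125  0.0135]
shift in present axes mm [  43.3 -405.1   98.3] | in final axes [  39.1 -404.4  102.9]
[([423, 160], 145, 605, -349, 56, 58, 63.9, [62.0, 71.0, 77.0]), ([420, 226], 136, 421, -335, 56, 57, 40.2, [62.0, 72.0, 77.0]), ([172, 284], 49, 264, 339, 75, 2, 57.8, [62.0, 69.0, 78.0]), ([197, 300], 54, 222, 271, 80, 3, 58.3, [63.0, 70.0, 79.0])]
```

```bash
python3 -m inch '1 .004 -.036 0 .012 -.012 .013;1 .004 -.036 0 0 0 0;1 .004 -.036 0 0 0 0;1 .004 -.036 0 0 0 0;1 .004 -.036 0 0 0 0;1 .004 -.036 .009 0 0 0;1 .004 -.036 .015 0 0 0;1 .004 -.036 .015 0 0 0;1 .004 -.036 .02 0 0 0;1 .004 -.036 .02 0 0 0;1 .002 -.036 .02 0 0 0;1 0 -.009 0 0 0 0;1 0 0 0 0 0 0'
python3 - <<'E'
from h import *
p,R=pick([.421,-.335,.036],-49.5,40,.005,.0); show(p,R)
E
```

```text
clock: 19.32
tool_pos: [0.4409, -0.1722, 0.1662]
eef_rot: [0.37, 0.867, -0.164, 0.292]
contact_force: [-0.8, 0.8, -1.4]
opening: 0.999
finger_force: 0.0
t 19.3 pos [ 440.9 -172.2  166.2] q [ 0.58  1.11 -1.37  2.56  1.67  1.74 -1.18] F [-0.8  0.8 -1.4] open 0.999 ff 0.0
turn total [-0.032 -0.017  0.069] rows 1 each [-0.0324 -0.0168  0.0695]
shift in present axes mm [   0.7 -115.2  179. ] | in final axes [  -4.5 -120.9  175.2]
```

```bash
python3 - <<'E'
from h import *
p,R=pick([.421,-.335,.036],-49.5,40,.005,.0); show(p+np.array([.0,0,.1]),R)
E
python3 -m inch '1 0 -.035 0 0 0 0;1 0 -.035 0 0 0 0;1 0 -.03 0 0 0 0;1 0 -.015 .02 -.03 -.017 .069;1 -.02 0 .03 0 0 0;1 -.02 0 .03 0 0 0;1 -.02 0 .02 0 0 0;1 0 0 0 0 0 0;1 0 0 0 0 0 0'
python3 - <<'E'
from h import *
p,R=pick([.421,-.335,.036],-49.5,40,.005,.0); show(p+np.array([.0,0,.1]),R)
E
```

```text
t 19.3 pos [ 440.9 -172.2  166.2] q [ 0.58  1.11 -1.37  2.56  1.67  1.74 -1.18] F [-0.8  0.8 -1.4] open 0.999 ff 0.0
turn total [-0.032 -0.017  0.069] rows 1 each [-0.0324 -0.0168  0.0695]
shift in present axes mm [ -62.  -122.2  101.5] | in final axes [ -68.8 -120.9   98.6]
clock: 20.07
tool_pos: [0.4785, -0.3456, 0.1502]
eef_rot: [0.399, 0.856, -0.151, 0.294]
contact_force: [-0.8, 1.3, 1.1]
opening: 1.004
finger_force: 0.0
t 20.1 pos [ 478.5 -345.6  150.2] q [ 1.09  1.22 -1.4   2.31  1.99  1.58 -0.57] F [-0.8  1.3  1.1] open 1.004 ff 0.0
turn total [-0.028 -0.026  0.002] rows 1 each [-0.0285 -0.0255  0.0021]
shift in present axes mm [ 41.1 -37.1 -12. ] | in final axes [ 40.7 -36.8 -14.1]
```

```bash
python3 -m inch '1 .021 -.018 -.006 -.028 -.025 .002;1 .02 -.018 -.006 0 0 0;1 0 0 0 0 0 0;1 0 0 0 0 0 0'
python3 - <<'E'
from h import *
p,R=pick([.421,-.335,.036],-49.5,40,.005,.0); show(p,R)
E
```

```text
clock: 20.4
tool_pos: [0.4252, -0.336, 0.134]
eef_rot: [0.389, 0.855, -0.142, 0.311]
contact_force: [0.7, -0.3, 0.1]
opening: 0.997
finger_force: 0.0
t 20.4 pos [ 425.2 -336.   134. ] q [ 1.11  1.25 -1.39  2.49  2.07  1.65 -0.71] F [ 0.7 -0.3  0.1] open 0.997 ff 0.0
turn total [ 0.005 -0.001  0.008] rows 1 each [ 0.0051 -0.0013  0.0076]
shift in present axes mm [62.3 -2.4 77.1] | in final axes [62.4 -2.5 77. ]
```

```bash
python3 -m inch '1 .02 -.002 .025 0 0 .007;1 .02 0 .025 0 0 0;1 0 0 0 0 0 0'
python3 - <<'E'
from h import *
p,R=pick([.421,-.335,.036],-49.5,40,.005,.0); show(p,R)
E
```

```text
clock: 20.65
tool_pos: [0.4245, -0.3378, 0.0647]
eef_rot: [0.395, 0.854, -0.14, 0.307]
contact_force: [-0.8, 0.3, -0.7]
opening: 0.997
finger_force: 0.0
t 20.6 pos [ 424.5 -337.8   64.7] q [ 1.09  1.41 -1.28  2.49  2.23  1.72 -0.73] F [-0.8  0.3 -0.7] open 0.997 ff 0.0
turn total [ 0.002 -0.009 -0.002] rows 1 each [ 0.0016 -0.0087 -0.0022]
shift in present axes mm [18.4 -0.9 23.4] | in final axes [18.6 -0.8 23.3]
```

```bash
python3 -m inch '1 .009 -.001 .012 0 -.008 0;1 .009 0 .011 0 0 0;1 0 0 0 0 0 0;-1 0 0 0 0 0 0;-1 0 0 0 0 0 0;-1 0 0 0 0 0 0;-1 0 0 0 0 0 0;-1 0 0 0 0 0 0' 25
python3 - <<'E'
from h import *
s=get_state();R=Ro.from_quat(s["eef_rot"]).as_matrix();g=s["tool_pos"]-.008*R[:,2]
c=np.array([.421,-.335,.036]); c=c+R[:,1]*np.dot(g-c,R[:,1]); hold(c);show()
E
python3 -m inch '-1 -.02 0 -.024 0 0 0;-1 -.026 0 -.03 0 0 0;-1 -.026 0 -.03 0 0 0;-1 0 0 0 0 .12 0;-1 0 0 0 0 .12 0;-1 0 0 0 0 .12 0;-1 0 0 0 0 .12 0;-1 0 0 0 0 .12 0;-1 0 0 0 0 .12 0;-1 0 0 0 0 .12 0;-1 0 0 0 0 .12 0;-1 0 0 0 0 .12 0;-1 0 0 0 0 .12 0;-1 0 0 0 0 .12 0;-1 0 0 0 0 .12 0;-1 0 0 0 0 .12 0;-1 0 0 0 0 0 0'
python3 - <<'E'
from h import *
for ps in(-50,-20,-10):
  R2=tool(ps+180,50,180);show(goal([.54,-.17,.06],R2),R2)
E
```

```text
clock: 21.32
tool_pos: [0.4263, -0.3406, 0.0418]
eef_rot: [0.394, 0.851, -0.142, 0.316]
contact_force: [0.6, 1.0, 1.2]
opening: 0.645
finger_force: 0.5
o [ 9.6  0.  -0.6]
t 21.3 pos [ 426.3 -340.6   41.8] q [ 1.09  1.47 -1.24  2.48  2.31  1.76 -0.72] F [0.6 1.  1.2] open 0.645 ff 0.5
turn total [0. 0. 0.] rows 1 each [0. 0. 0.]
clock: 22.73
tool_pos: [0.4258, -0.3417, 0.1471]
eef_rot: [0.382, 0.825, 0.177, -0.378]
contact_force: [-1.9, 0.8, -2.4]
opening: 0.63
finger_force: 25.0
t 22.7 pos [ 425.8 -341.7  147.1] q [ 1.08  1.41 -1.27  1.08  0.63  1.98  0.68] F [-1.9  0.8 -2.4] open 0.63 ff 25.0
turn total [-0.001  0.012  0.005] rows 1 each [-0.0014  0.012   0.0047]
shift in present axes mm [-38.7 197.8 101.2] | in final axes [-39.  197.9 101. ]
t 22.7 pos [ 425.8 -341.7  147.1] q [ 1.08  1.41 -1.27  1.08  0.63  1.98  0.68] F [-1.9  0.8 -2.4] open 0.63 ff 25.0
turn total [ 0.398  0.012 -0.334] rows 4 each [ 0.0994  0.0031 -0.0836]
shift in present axes mm [-38.2 200.7 101.8] | in final axes [-107.6  200.4   19.3]
t 22.7 pos [ 425.8 -341.7  147.1] q [ 1.08  1.41 -1.27  1.08  0.63  1.98  0.68] F [-1.9  0.8 -2.4] open 0.63 ff 25.0
turn total [ 0.531  0.012 -0.447] rows 5 each [ 0.1061  0.0025 -0.0895]
shift in present axes mm [-37.9 201.5 102.2] | in final axes [-129.5  188.9   -6.8]
```

```bash
python3 -m inch '-1 0 0 0 .0994 .003 -.0836;-1 0 0 0 .0994 .003 -.0836;-1 0 0 0 .0994 .003 -.0836;-1 0 0 0 .0994 .003 -.0836;-1 -.018 .034 .003 0 0 0;-1 -.018 .034 .003 0 0 0;-1 -.018 .034 .003 0 0 0;-1 -.018 .034 .003 0 0 0;-1 -.018 .034 .003 0 0 0;-1 -.018 .03 .004 0 0 0;-1 0 0 0 0 0 0;-1 0 0 0 0 0 0'
python3 - <<'E'
from h import *
R2=tool(160,50,180);show(goal([.54,-.17,.03],R2),R2)
E
```

```text
clock: 23.73
tool_pos: [0.5489, -0.1713, 0.0564]
eef_rot: [0.162, 0.894, 0.075, -0.412]
contact_force: [-0.6, -0.3, -1.0]
opening: 0.636
finger_force: 25.0
t 23.7 pos [ 548.9 -171.3   56.4] q [ 0.58  1.49 -1.1   0.9   0.72  1.98  0.94] F [-0.6 -0.3 -1. ] open 0.636 ff 25.0
turn total [ 0.008  0.009 -0.005] rows 1 each [ 0.008   0.0093 -0.0052]
shift in present axes mm [-24.   -1.9  24.5] | in final axes [-24.2  -1.9  24.3]
```

```bash
python3 -m inch '-1 -.008 -.001 .008 .008 .009 -.005;-1 -.008 0 .008 0 0 0;-1 -.008 0 .008 0 0 0;-1 -.001 0 .001 0 0 0;-1 0 0 0 0 0 0;.7 0 0 0 0 0 0;.7 0 0 0 0 0 0;.7 0 0 0 0 0 0;1 0 0 -.03 0 0 0;1 0 0 -.04 0 0 0;1 0 0 -.04 0 0 0;1 -.03 0 -.03 0 -.1156 0;1 0 0 -.03 0 -.1156 0;1 0 0 -.02 0 -.1156 0;1 0 0 -.01 0 -.1156 0;1 0 0 0 0 -.1156 0;1 0 0 0 0 -.1156 0;1 0 0 0 0 -.1156 0;1 0 0 0 0 -.1156 0;1 0 0 0 0 -.1156 0'
python3 -m inch '1 0 0 -.01 0 -.1156 0;1 0 0 -.01 0 -.1156 0;1 0 0 -.01 0 -.1156 0;1 0 0 -.02 0 -.1156 0;1 0 0 -.03 0 -.1156 0;1 0 0 -.03 0 -.1156 0;1 0 0 -.03 0 -.06 0;1 0 0 0 0 0 0'
python3 - <<'E'
from h import *
W=cloud("scene")[1]
for b in blobs(W,.045,.08):print(b)
print(blobs(cloud("top")[1],.045,.08))
R=tool(-20,50);show([.5,-.17,.15],R)
E
```

```text
clock: 25.4
tool_pos: [0.6584, -0.2194, 0.0981]
eef_rot: [0.177, 0.982, -0.014, 0.062]
contact_force: [0.9, -1.5, -0.8]
opening: 0.999
finger_force: 0.0
clock: 26.07
tool_pos: [0.6301, -0.2196, 0.171]
eef_rot: [0.172, 0.943, -0.082, 0.273]
contact_force: [-1.7, 0.1, 0.2]
opening: 0.998
finger_force: 0.0
([345, 114], 172, 265, 338, 85, 13, 56.4, [47.0, 63.0, 78.0])
([362, 170], 342, 470, 175, 232, 54, 82.4, [47.0, 63.0, 78.0])
([419, 184], 429, 638, 212, 57, 122, 6.0, [49.0, 76.0, 80.0])
([434, 173], 31, 651, 260, 7, 24, 3.3, [47.0, 63.0, 78.0])
([329, 248], 194, 549, -163, 33, 67, 66.1, [53.0, 56.0, 59.0])
([314, 252], 43, 532, -196, 10, 53, 70.0, [47.0, 54.0, 59.0])
([302, 308], 402, 608, -349, 57, 59, 63.8, [47.0, 63.0, 74.0])
([294, 350], 45, 659, -442, 17, 3, 68.5, [48.0, 62.0, 77.0])
[([234, 149], 383, 637, 182, 59, 57, 4.5, [52.0, 77.0, 80.0]), ([426, 160], 167, 605, -350, 56, 59, 64.1, [48.0, 67.0, 76.0]), ([208, 159], 30, 610, 256, 6, 23, 14.3, [47.0, 59.0, 78.0]), ([275, 222], 48, 432, 64, 94, 3, 4.7, [48.0, 64.0, 77.0]), ([186, 292], 182, 241, 304, 157, 4, 58.4, [47.0, 62.0, 78.0])]
t 26.2 pos [ 632.6 -222.1  169.6] q [ 0.5   0.79 -0.49  2.04  2.    0.52 -0.47] F [ 0.1  0.4 -0.7] open 1.003 ff 0.0
turn total [-0.068 -0.299  0.015] rows 3 each [-0.0228 -0.0998  0.0052]
shift in present axes mm [130.2   0.  -60.9] | in final axes [106.5   3.6 -96.5]
```

```bash
python3 -m inch '1 0 0 -.03 -.023 -.1 .005;1 0 0 -.03 -.023 -.1 .005;1 .035 0 -.02 -.023 -.1 .005;1 .035 .002 -.01 0 0 0;1 .036 .002 0 0 0 0;1 0 0 0 0 0 0'
python3 - <<'E'
from h import *
W=cloud("scene")[1]
for b in blobs(W,.045,.08,100,(.45,.7,-.3,0)):print(b)
print(blobs(cloud("top")[1],.045,.08,30,(.45,.7,-.3,0)))
p,R=pick([.54,-.17,.028],-22,50,.002,.12);show(p,R)
E
```

```text
clock: 26.67
tool_pos: [0.5265, -0.1797, 0.1523]
eef_rot: [0.161, 0.907, -0.082, 0.381]
contact_force: [0.8, 0.2, -1.0]
opening: 1.003
finger_force: 0.0
([322, 249], 503, 542, -174, 58, 74, 71.0, [50.0, 56.0, 59.0])
[([362, 180], 334, 550, -179, 56, 48, 69.9, [53.0, 57.0, 61.0]), ([358, 192], 61, 515, -167, 56, 9, 69.3, [53.0, 56.0, 62.0])]
t 26.8 pos [ 528.5 -180.2  157.6] q [ 0.57  0.96 -0.75  2.55  2.51  1.28 -1.04] F [-0.6 -0.1  0.2] open 0.998 ff 0.0
turn total [-0.001 -0.064  0.036] rows 1 each [-0.0011 -0.0637  0.0356]
shift in present axes mm [ 94.1  17.1 -18.8] | in final axes [ 93.3  13.8 -24.7]
```

```bash
python3 - <<'E'
from h import *
p,R=pick([.539,-.174,.028],-19.7,50,.002,.0);show(p,R);show(p+[-.04,.015,.07],R)
E
```

```text
t 26.8 pos [ 528.5 -180.2  157.6] q [ 0.57  0.96 -0.75  2.55  2.51  1.28 -1.04] F [-0.6 -0.1  0.2] open 0.998 ff 0.0
turn total [-0.031 -0.064  0.009] rows 1 each [-0.0311 -0.0642  0.0088]
shift in present axes mm [ 86.3  13.2 101.4] | in final axes [92.7  9.4 96. ]
t 26.8 pos [ 528.5 -180.2  157.6] q [ 0.57  0.96 -0.75  2.55  2.51  1.28 -1.04] F [-0.6 -0.1  0.2] open 0.998 ff 0.0
turn total [-0.031 -0.064  0.009] rows 1 each [-0.0311 -0.0642  0.0088]
shift in present axes mm [65.1 11.2 22.2] | in final axes [66.5 10.  18.3]
```

```bash
python3 -m inch '1 .022 .003 .006 -.031 -.064 .009;1 .022 .003 .006 0 0 0;1 .022 .003 .006 0 0 0;1 .006 0 .018 0 0 0;1 .006 0 .018 0 0 0;1 0 0 0 0 0 0'
python3 - <<'E'
from h import *
p,R=pick([.539,-.174,.028],-19.7,50,.002,.0);show(p,R)
E
```

```text
clock: 27.27
tool_pos: [0.5542, -0.1611, 0.0837]
eef_rot: [0.135, 0.906, -0.071, 0.394]
contact_force: [0.4, -0.1, 0.3]
opening: 1.002
finger_force: 0.0
t 27.3 pos [ 554.2 -161.1   83.7] q [ 0.77  1.42 -1.24  2.49  2.46  1.68 -0.52] F [ 0.4 -0.1  0.3] open 1.002 ff 0.0
turn total [ 0.015 -0.049  0.043] rows 1 each [ 0.0147 -0.0488  0.0428]
shift in present axes mm [ 46.5 -15.8  36.9] | in final axes [ 47.5 -17.3  34.8]
```

```bash
python3 -m inch '1 .012 -.008 0 .015 -.049 .043;1 .012 -.008 0 0 0 0;1 0 0 0 0 0 0;1 0 0 0 0 0 0'
python3 - <<'E'
from h import *
p,R=pick([.539,-.174,.028],-19.7,50,.002,.0);show(p,R)
E
```

```text
clock: 27.6
tool_pos: [0.534, -0.1705, 0.0696]
eef_rot: [0.152, 0.892, -0.072, 0.419]
contact_force: [-0.0, -0.1, 0.3]
opening: 1.001
finger_force: 0.0
t 27.6 pos [ 534.  -170.5   69.6] q [ 0.77  1.51 -1.2   2.56  2.58  1.82 -0.58] F [-0.  -0.1  0.3] open 1.001 ff 0.0
turn total [0.003 0.005 0.004] rows 1 each [0.0029 0.0049 0.0043]
shift in present axes mm [26.7 -1.6 37.9] | in final axes [26.5 -1.6 38. ]
```

```bash
python3 -m inch '1 .007 -.001 .013 0 .005 .004;1 .01 0 .013 0 0 0;1 .01 0 .012 0 0 0;1 0 0 0 0 0 0;1 0 0 0 0 0 0'
python3 - <<'E'
from h import *
p,R=pick([.539,-.174,.028],-19.7,50,.002,.0);show(p,R)
E
```

```text
clock: 28.02
tool_pos: [0.5451, -0.175, 0.0245]
eef_rot: [0.155, 0.893, -0.071, 0.417]
contact_force: [-0.3, -0.1, 1.0]
opening: 1.0
finger_force: 0.0
t 28.0 pos [ 545.1 -175.    24.5] q [ 0.8   1.59 -1.13  2.48  2.69  1.77 -0.53] F [-0.3 -0.1  1. ] open 1.0 ff 0.0
turn total [ 0.003  0.    -0.002] rows 1 each [ 0.0031  0.0003 -0.0016]
shift in present axes mm [-0.3 -1.1 -0.2] | in final axes [-0.3 -1.1 -0.2]
```

```bash
python3 -m inch '-1 0 0 0 0 0 0;-1 0 0 0 0 0 0;-1 0 0 0 0 0 0;-1 0 0 0 0 0 0;-1 0 0 0 0 0 0;-1 0 0 0 0 0 0;-1 0 0 0 0 0 0;-1 -.02 0 -.018 0 0 0;-1 -.02 0 -.018 0 0 0;-1 -.025 0 -.023 0 .12 0;-1 -.02 0 -.025 0 .12 0;-1 -.01 0 -.03 0 .12 0;-1 0 0 0 0 .12 0;-1 0 0 0 0 .12 0;-1 0 0 0 0 .12 0;-1 0 0 0 0 .12 0;-1 0 0 0 0 .12 0;-1 0 0 0 0 .12 0' 25
python3 - <<'E'
from h import *
R=tool(94.3,40,180); show(goal(tr(0,0,.13),R),R)
E
```

```text
clock: 29.52
tool_pos: [0.5313, -0.1745, 0.1471]
eef_rot: [0.169, 0.983, 0.006, -0.065]
contact_force: [0.8, -1.2, -2.6]
opening: 0.634
finger_force: 24.9
t 29.5 pos [ 531.3 -174.5  147.1] q [ 0.85  1.14 -1.32  1.71  1.05  1.36  0.51] F [ 0.8 -1.2 -2.6] open 0.634 ff 24.9
turn total [-0.48   0.508  1.068] rows 9 each [-0.0533  0.0564  0.1186]
shift in present axes mm [-13.1 301.4  19.1] | in final axes [192.6 131.  192.6]
```

```bash
python3 -m inch '-1 0 0 -.03 0 0 0;-1 0 0 0 -.0533 .0564 .1186;-1 0 0 0 -.0533 .0564 .1186;-1 0 0 0 -.0533 .0564 .1186;-1 0 0 0 -.0533 .0564 .1186;-1 0 0 0 -.0533 .0564 .1186;-1 0 0 0 -.0533 .0564 .1186;-1 0 0 0 -.0533 .0564 .1186;-1 0 0 0 -.0533 .0564 .1186;-1 0 0 0 -.0533 .0564 .1186;-1 0 0 0 0 0 0'
python3 - <<'E'
from h import *
R=tool(94.3,40,180); show(goal(tr(0,0,.11),R),R)
E
```

```text
clock: 30.43
tool_pos: [0.5334, -0.1784, 0.1728]
eef_rot: [0.597, 0.739, 0.208, -0.232]
contact_force: [0.3, -1.4, -2.6]
opening: 0.635
finger_force: 24.9
t 30.4 pos [ 533.4 -178.4  172.8] q [ 1.05  1.24 -1.3   1.5   0.56  1.27  0.03] F [ 0.3 -1.4 -2.6] open 0.635 ff 24.9
turn total [-0.054  0.063  0.119] rows 1 each [-0.0535  0.0632  0.1188]
shift in present axes mm [163.2 160.7 212.1] | in final axes [166.4 129.2 230.3]
```

```bash
python3 -m inch '-1 0 0 0 -.054 .063 .119;-1 .024 .0185 .033 0 0 0;-1 .024 .0185 .033 0 0 0;-1 .024 .0185 .033 0 0 0;-1 .024 .0185 .033 0 0 0;-1 .024 .0185 .033 0 0 0;-1 .024 .0185 .033 0 0 0;-1 .022 .0185 .032 0 0 0;-1 0 0 0 0 0 0;-1 0 0 0 0 0 0'
python3 - <<'E'
from h import *
R=tool(94.3,40,180); show(goal(tr(0,0,.046),R),R)
p,W=cloud("top");print([b for b in blobs(W,.12,.155,100,(.55,.72,.0,.24))],tr(0,0,0))
print([b for b in blobs(W,.07,.085,100,(.55,.72,.0,.24))])
E
```

```text
clock: 31.27
tool_pos: [0.6293, 0.0965, 0.1097]
eef_rot: [0.627, 0.702, 0.229, -0.248]
contact_force: [-0.2, -0.8, -2.0]
opening: 0.633
finger_force: 24.9
t 31.3 pos [629.3  96.5 109.7] q [ 0.62  1.3  -1.21  1.56  0.6   0.84 -0.36] F [-0.2 -0.8 -2. ] open 0.633 ff 24.9
turn total [-0.013  0.009  0.034] rows 1 each [-0.0133  0.0091  0.0341]
shift in present axes mm [-38.6  12.4  59.6] | in final axes [-38.7  12.9  59.4]
[([259, 146], 399, 628, 97, 87, 42, 5.5, [127.0, 150.0, 154.0])] [0.641 0.113 0.   ]
[([232, 148], 423, 638, 182, 57, 57, 5.8, [74.0, 78.0, 82.0])]
```

```bash
python3 -m inch '-1 -.01 .006 .015 -.013 .009 .034;-1 -.01 .007 .015 0 0 0;-1 -.01 0 .015 0 0 0;-1 0 0 0 0 0 0;-1 0 0 0 0 0 0'
python3 - <<'E'
from h import *
R=tool(94.3,40,180); show(goal(tr(0,0,.043),R),R)
E
```

```text
clock: 31.73
tool_pos: [0.6425, 0.0982, 0.055]
eef_rot: [0.643, 0.685, 0.233, -0.251]
contact_force: [0.1, 0.5, -1.4]
opening: 0.633
finger_force: 24.9
t 31.7 pos [642.5  98.2  55. ] q [ 0.6   1.38 -1.16  1.52  0.63  0.79 -0.36] F [ 0.1  0.5 -1.4] open 0.633 ff 24.9
turn total [ 0.004  0.    -0.01 ] rows 1 each [ 0.004   0.0002 -0.0095]
shift in present axes mm [-6.  -0.4 19.4] | in final axes [-6.  -0.4 19.4]
```

```bash
python3 -m inch '-1 -.002 0 .007 0 0 0;-1 -.002 0 .007 0 0 0;-1 -.001 0 .004 0 0 0;-1 -.001 0 .001 0 0 0;-1 0 0 0 0 0 0;.6 0 0 0 0 0 0;.6 0 0 0 0 0 0;.6 0 0 0 0 0 0;.7 0 0 -.03 0 0 0;.8 0 0 -.04 0 0 0;1 0 0 -.04 0 0 0;1 0 0 -.04 0 0 0;1 0 0 -.04 0 0 0;1 0 0 -.04 0 0 0;1 0 0 -.02 0 0 0;1 0 0 0 0 0 0'
python3 - <<'E'
from h import *
p,W=cloud("top")
print(blobs(W,.06,.085,100,(.35,.9,-.5,.24)),tr(0,0,0))
p,R=pick([.605,-.350,.036],-26.4,40,.016,.1); show(p,R)
E
```

```text
clock: 33.07
tool_pos: [0.6566, -0.0572, 0.2339]
eef_rot: [0.644, 0.684, 0.237, -0.246]
contact_force: [0.4, -0.3, 0.2]
opening: 1.002
finger_force: 0.0
[([233, 148], 446, 637, 182, 57, 56, 5.1, [67.0, 78.0, 82.0]), ([262, 147], 443, 642, 99, 57, 57, 3.6, [69.0, 78.0, 83.0]), ([423, 160], 142, 604, -350, 57, 57, 63.1, [61.0, 71.0, 77.0]), ([264, 220], 246, 429, 97, 94, 69, 5.0, [67.0, 83.0, 85.0]), ([239, 218], 123, 445, 155, 83, 49, 68.1, [82.0, 84.0, 85.0])] [0.641 0.113 0.   ]
t 33.1 pos [655.  -55.2 231.2] q [ 0.8   1.21 -1.31  1.31  0.46  1.22 -0.2 ] F [ 0.   0.7 -0.2] open 0.999 ff 0.0
turn total [ 0.002 -1.255 -1.131] rows 11 each [ 0.0002 -0.1141 -0.1028]
shift in present axes mm [-270.2 -119.5  -85. ] | in final axes [  49.1 -286.3  100.7]
```

Both pots are mouth-down, but C sits about 14 mm toward -y. I'll nudge it along when placing the third pot. Now for B.

```bash
python3 -m inch '1 0 0 0 0 -.1141 -.1028;1 0 0 0 0 -.1141 -.1028;1 0 0 0 0 -.1141 -.1028;1 0 0 0 0 -.1141 -.1028;1 0 0 0 0 -.1141 -.1028;1 0 0 0 0 -.1141 -.1028;1 0 0 0 0 -.1141 -.1028;1 0 0 0 0 -.1141 -.1028;1 0 0 0 0 -.1141 -.1028;1 0 0 0 0 -.1141 -.1028;1 0 0 0 0 -.1141 -.1028;1 0 0 0 0 0 0;1 0 0 0 0 0 0'
python3 - <<'E'
from h import *
p,R=pick([.605,-.350,.036],-26.4,40,.016,.0); show(p+[0,0,.1],R)
E
```

```text
clock: 34.2
tool_pos: [0.652, -0.0518, 0.2278]
eef_rot: [0.314, 0.922, -0.016, 0.227]
contact_force: [0.8, -0.3, -0.2]
opening: 1.0
finger_force: 0.0
t 34.2 pos [652.  -51.8 227.8] q [ 0.48  0.82 -1.01  1.9   1.45  0.92 -0.4 ] F [ 0.8 -0.3 -0.2] open 1.0 ff 0.0
turn total [ 0.002 -0.242 -0.204] rows 3 each [ 0.0008 -0.0805 -0.0681]
shift in present axes mm [-106.9 -275.1  108. ] | in final axes [ -20.6 -287.9  124.2]
```

```bash
python3 -m inch '1 0 0 0 0 -.0805 -.068;1 0 0 0 0 -.0805 -.068;1 0 0 0 0 -.0805 -.068;1 0 -.036 0 0 0 0;1 0 -.036 0 0 0 0;1 0 -.036 0 0 0 0;1 0 -.036 0 0 0 0;1 0 -.036 0 0 0 0;1 0 -.036 0 0 0 0;1 0 -.036 0 0 0 0;1 0 -.036 0 0 0 0;1 -.005 0 .031 0 0 0;1 -.005 0 .031 0 0 0;1 -.005 0 .031 0 0 0;1 -.005 0 .031 0 0 0;1 0 0 0 0 0 0'
python3 - <<'E'
from h import *
p,R=pick([.605,-.350,.036],-26.4,40,.016,.0); show(p+[0,0,.08],R)
p,W=cloud("top");print(blobs(W,.06,.08,30,(.5,.7,-.42,-.2)))
E
```

```text
clock: 35.53
tool_pos: [0.612, -0.3583, 0.142]
eef_rot: [0.221, 0.913, -0.078, 0.334]
contact_force: [0.5, -0.2, -0.5]
opening: 1.0
finger_force: 0.0
t 35.5 pos [ 612.  -358.3  142. ] q [ 0.93  0.98 -0.81  2.03  2.29  0.71 -0.45] F [ 0.5 -0.2 -0.5] open 1.0 ff 0.0
turn total [-0.004  0.002 -0.012] rows 1 each [-0.0037  0.0023 -0.0123]
shift in present axes mm [14.1  4.2  9.2] | in final axes [14.   4.3  9.3]
[]
```

```bash
python3 -m inch '1 .014 .004 .009 -.004 .002 -.012;1 0 0 0 0 0 0;1 .017 0 .02 0 0 0;1 .017 0 .02 0 0 0;1 0 0 0 0 0 0'
python3 - <<'E'
from h import *
p,R=pick([.605,-.350,.036],-26.4,40,.016,.0); show(p,R)
E
```

```text
clock: 36.0
tool_pos: [0.6046, -0.3483, 0.0732]
eef_rot: [0.212, 0.916, -0.077, 0.331]
contact_force: [0.1, -0.0, -0.1]
opening: 0.995
finger_force: 0.0
t 36.0 pos [ 604.6 -348.3   73.2] q [ 0.93  1.12 -0.82  2.06  2.43  0.83 -0.51] F [ 0.1 -0.  -0.1] open 0.995 ff 0.0
turn total [ 0.004 -0.005  0.005] rows 1 each [ 0.0036 -0.0054  0.0052]
shift in present axes mm [12.7 -1.4 25. ] | in final axes [12.8 -1.4 25. ]
```

```bash
python3 -m inch '1 .006 -.001 .012 0 -.005 .005;1 .006 0 .012 0 0 0;1 0 0 0 0 0 0;-1 0 0 0 0 0 0;-1 0 0 0 0 0 0;-1 0 0 0 0 0 0;-1 0 0 0 0 0 0;-1 0 0 0 0 0 0;-1 0 0 0 0 0 0;-1 0 0 0 0 0 0' 25
python3 - <<'E'
from h import *
s=get_state();R=Ro.from_quat(s["eef_rot"]).as_matrix();g=s["tool_pos"]-.008*R[:,2]
c=np.array([.605,-.350,.036]); c=c+R[:,1]*np.dot(g-c,R[:,1]); hold(c);show()
E
python3 -m inch '-1 -.02 0 -.023 0 0 0;-1 -.025 0 -.03 0 0 0;-1 -.025 0 -.03 0 0 0;-1 0 0 0 0 0 0'
python3 - <<'E'
from h import *
show([.54,-.17,.17])
E
```

```text
clock: 36.83
tool_pos: [0.6134, -0.3515, 0.0529]
eef_rot: [0.212, 0.914, -0.077, 0.338]
contact_force: [-1.8, 0.0, 5.2]
opening: 0.633
finger_force: 25.0
o [17.2  0.   7.5]
t 36.8 pos [ 613.4 -351.5   52.9] q [ 0.93  1.17 -0.82  2.03  2.47  0.86 -0.51] F [-1.8  0.   5.2] open 0.633 ff 25.0
turn total [0. 0. 0.] rows 1 each [0. 0. 0.]
clock: 37.17
tool_pos: [0.6162, -0.3512, 0.1693]
eef_rot: [0.211, 0.912, -0.078, 0.343]
contact_force: [1.2, 1.3, -0.8]
opening: 0.634
finger_force: 25.0
t 37.2 pos [ 616.2 -351.2  169.3] q [ 0.93  0.93 -0.82  2.03  2.27  0.69 -0.44] F [ 1.2  1.3 -0.8] open 0.634 ff 25.0
turn total [0. 0. 0.] rows 1 each [0. 0. 0.]
shift in present axes mm [111.  129.5 -97.6] | in final axes [111.  129.5 -97.6]
```

```bash
python3 -m inch '-1 .014 .032 -.01 0 0 0;-1 .014 .032 -.01 0 0 0;-1 .014 .032 -.01 0 0 0;-1 .014 .032 -.01 0 0 0;-1 0 0 0 0 .12 0;-1 0 0 0 0 .12 0;-1 0 0 0 0 .12 0;-1 0 0 0 0 .12 0;-1 0 0 0 0 .12 0;-1 0 0 0 0 .12 0;-1 0 0 0 0 .12 0;-1 0 0 0 0 .12 0;-1 0 0 0 0 .12 0;-1 0 0 0 0 .12 0;-1 0 0 0 0 .12 0;-1 0 0 0 0 .12 0;-1 0 0 0 0 .12 0;-1 0 0 0 0 0 0'
python3 - <<'E'
from h import *
R2=tool(160,50,180);show(goal([.56,-.17,.06],R2),R2)
E
```

```text
clock: 38.67
tool_pos: [0.6014, -0.2175, 0.1426]
eef_rot: [0.228, 0.921, 0.053, -0.31]
contact_force: [0.0, 0.5, -3.6]
opening: 0.634
finger_force: 25.0
t 38.7 pos [ 601.4 -217.5  142.6] q [ 0.55  1.27 -0.83  0.85  0.53  1.85  1.02] F [ 0.   0.5 -3.6] open 0.634 ff 25.0
turn total [ 0.052  0.231 -0.119] rows 2 each [ 0.0262  0.1155 -0.0596]
shift in present axes mm [-20.   29.5  97. ] | in final axes [-45.1  30.5  87.8]
```

```bash
python3 -m inch '-1 0 0 0 .026 .1155 -.06;-1 0 0 0 .026 .1155 -.06;-1 -.015 .01 .029 0 0 0;-1 -.015 .01 .029 0 0 0;-1 -.015 .01 .029 0 0 0;-1 0 0 0 0 0 0;-1 0 0 0 0 0 0'
python3 - <<'E'
from h import *
R2=tool(160,50,180);show(goal([.56,-.17,.03],R2),R2)
E
```

```text
clock: 39.25
tool_pos: [0.576, -0.1793, 0.0497]
eef_rot: [0.183, 0.903, 0.065, -0.384]
contact_force: [0.0, -0.1, -0.4]
opening: 0.632
finger_force: 25.0
t 39.2 pos [ 576.  -179.3   49.7] q [ 0.46  1.39 -0.64  0.83  0.41  1.82  1.14] F [ 0.  -0.1 -0.4] open 0.632 ff 25.0
turn total [ 0.014  0.072 -0.045] rows 1 each [ 0.0141  0.0715 -0.0449]
shift in present axes mm [-19.    3.8  20.6] | in final axes [-20.6   3.2  19.1]
```

```bash
python3 -m inch '-1 0 0 0 .014 .072 -.045;-1 -.007 .001 .006 0 0 0;-1 -.007 .001 .006 0 0 0;-1 -.006 .001 .006 0 0 0;-1 0 0 .001 0 0 0;-1 0 0 0 0 0 0;.7 0 0 0 0 0 0;.7 0 0 0 0 0 0;.7 0 0 0 0 0 0;1 0 0 -.03 0 0 0;1 0 0 -.04 0 0 0;1 0 0 -.04 0 0 0;1 -.03 0 -.03 0 -.1156 0;1 0 0 -.03 0 -.1156 0;1 0 0 -.02 0 -.1156 0;1 0 0 -.01 0 -.1156 0;1 0 0 0 0 -.1156 0;1 0 0 0 0 -.1156 0;1 0 0 0 0 -.1156 0;1 0 0 0 0 -.1156 0'
python3 -m inch '1 0 0 0 0 -.1156 0;1 0 0 -.01 0 -.1156 0;1 0 0 -.01 0 -.1156 0;1 0 0 -.01 0 -.1156 0;1 0 0 -.02 0 -.1156 0;1 0 0 -.03 0 -.1156 0;1 0 0 -.03 0 -.1156 0;1 .02 0 -.035 0 -.06 0;1 .03 0 -.035 0 0 0;1 .035 0 -.02 0 0 0;1 0 0 0 0 0 0'
python3 - <<'E'
from h import *
W=cloud("scene")[1]
for b in blobs(W,.045,.08,30,(.45,.7,-.4,0.25)):print(b)
print(blobs(cloud("top")[1],.045,.08,30,(.45,.75,-.5,.25)))
p,R=pick([.56,-.17,.028],-20,50,.002,.0);show(p+[-.0,0,.07],R)
E
```

```text
clock: 40.92
tool_pos: [0.674, -0.2206, 0.0896]
eef_rot: [0.183, 0.983, -0.002, -0.016]
contact_force: [0.5, 0.4, -0.8]
opening: 1.002
finger_force: 0.0
clock: 41.83
tool_pos: [0.5834, -0.1976, 0.1391]
eef_rot: [0.182, 0.967, -0.059, 0.167]
contact_force: [0.1, -0.1, -0.5]
opening: 1.0
finger_force: 0.0
([362, 172], 252, 473, 155, 184, 33, 85.9, [47.0, 63.0, 78.0])
([413, 193], 835, 642, 159, 58, 182, 3.2, [50.0, 76.0, 79.0])
([330, 252], 491, 564, -172, 59, 75, 69.1, [52.0, 56.0, 59.0])
[([263, 148], 339, 642, 100, 57, 57, 4.0, [52.0, 77.0, 80.0]), ([233, 149], 384, 637, 182, 57, 57, 5.2, [53.0, 77.0, 80.0]), ([464, 146], 101, 644, -466, 70, 5, 68.9, [48.0, 64.0, 78.0])]
t 41.9 pos [ 587.  -198.2  138.8] q [ 0.2   0.76 -0.01  2.02  1.4   0.12  0.01] F [-0.2 -0.9 -1.1] open 1.001 ff 0.0
turn total [-0.061 -0.518  0.001] rows 5 each [-0.0122 -0.1037  0.0002]
shift in present axes mm [42.6 18.5 30.1] | in final axes [52.2 17.3  6.1]
```

```bash
python3 -m inch '1 0 0 -.01 -.012 -.104 0;1 0 0 -.01 -.012 -.104 0;1 .01 0 -.01 -.012 -.104 0;1 .01 0 0 -.012 -.104 0;1 .01 .01 0 -.012 -.104 0;1 .01 .008 0 0 0 0;1 0 0 0 0 0 0;1 0 0 0 0 0 0'
python3 - <<'E'
from h import *
p,R=pick([.561,-.173,.028],-20.9,50,.002,.0);show(p+[-.0,0,.07],R)
E
```

```text
clock: 42.6
tool_pos: [0.5384, -0.1864, 0.1169]
eef_rot: [0.172, 0.948, -0.095, 0.251]
contact_force: [0.4, 0.1, 0.7]
opening: 0.998
finger_force: 0.0
t 42.6 pos [ 538.4 -186.4  116.9] q [ 0.45  0.85 -0.51  2.31  2.27  0.75 -0.85] F [0.4 0.1 0.7] open 0.998 ff 0.0
turn total [-0.085 -0.336  0.046] rows 3 each [-0.0282 -0.1122  0.0154]
shift in present axes mm [-8.8 23.  28.4] | in final axes [ 2.4 20.6 31.4]
```

```bash
python3 -m inch '1 0 0 0 -.028 -.112 .015;1 0 0 0 -.028 -.112 .015;1 0 0 0 -.028 -.112 .015;1 0 0 0 0 0 0;1 .001 .01 .01 0 0 0;1 .001 .01 .01 0 0 0;1 0 0 .01 0 0 0;1 0 0 0 0 0 0'
python3 - <<'E'
from h import *
p,R=pick([.561,-.173,.028],-20.9,50,.002,.0);show(p,R)
E
```

```text
clock: 43.27
tool_pos: [0.5659, -0.1781, 0.0922]
eef_rot: [0.163, 0.906, -0.088, 0.382]
contact_force: [0.2, -0.3, -0.2]
opening: 0.998
finger_force: 0.0
t 43.3 pos [ 565.9 -178.1   92.2] q [ 0.48  1.09 -0.6   2.44  2.6   1.28 -1.1 ] F [ 0.2 -0.3 -0.2] open 0.998 ff 0.0
turn total [-0.027 -0.068  0.022] rows 1 each [-0.0271 -0.068   0.0224]
shift in present axes mm [48.6  5.3 46.3] | in final axes [51.8  3.  43. ]
```

```bash
python3 -m inch '1 0 0 0 -.027 -.068 .022;1 .013 .001 .011 0 0 0;1 .013 .001 .011 0 0 0;1 .013 .001 .011 0 0 0;1 0 0 0 0 0 0;1 0 0 0 0 0 0'
python3 - <<'E'
from h import *
p,R=pick([.561,-.173,.028],-20.9,50,.002,.0);show(p,R)
E
```

```text
clock: 43.77
tool_pos: [0.5637, -0.1756, 0.0407]
eef_rot: [0.164, 0.892, -0.077, 0.414]
contact_force: [-0.1, -0.2, -0.6]
opening: 1.003
finger_force: 0.0
t 43.8 pos [ 563.7 -175.6   40.7] q [ 0.48  1.27 -0.58  2.45  2.75  1.51 -1.14] F [-0.1 -0.2 -0.6] open 1.003 ff 0.0
turn total [-0.    -0.004  0.001] rows 1 each [-0.0005 -0.0042  0.0013]
shift in present axes mm [10.4  1.5 12.3] | in final axes [10.4  1.5 12.2]
```

```bash
python3 -m inch '1 .005 .001 .006 0 -.004 0;1 .005 0 .006 0 0 0;1 0 0 0 0 0 0;1 0 0 0 0 0 0;-1 0 0 0 0 0 0;-1 0 0 0 0 0 0;-1 0 0 0 0 0 0;-1 0 0 0 0 0 0;-1 0 0 0 0 0 0;-1 0 0 0 0 0 0;-1 0 0 0 0 0 0;-1 0 0 0 0 0 0' 30
python3 - <<'E'
from h import *
p,R=pick([.561,-.173,.028],-20.9,50,.002,.0);show(p,R)
s=get_state();R=Ro.from_quat(s["eef_rot"]).as_matrix();g=s["tool_pos"]-.008*R[:,2]
c=np.array([.561,-.173,.028]); c=c+R[:,1]*np.dot(g-c,R[:,1]); hold(c)
E
python3 -m inch '-1 -.02 0 -.018 0 0 0;-1 -.02 0 -.018 0 0 0;-1 -.025 0 -.023 0 .12 0;-1 -.02 0 -.025 0 .12 0;-1 -.01 0 -.03 0 .12 0;-1 0 0 -.02 0 .12 0;-1 0 0 0 0 .12 0;-1 0 0 0 0 .12 0;-1 0 0 0 0 .12 0;-1 0 0 0 0 .12 0;-1 0 0 0 0 .12 0;-1 0 0 0 0 0 0'
python3 - <<'E'
from h import *
R=tool(94.3,40,180); show(goal(tr(0,-.08,.13),R),R)
E
```

```text
clock: 44.77
tool_pos: [0.5663, -0.1751, 0.0255]
eef_rot: [0.164, 0.891, -0.076, 0.416]
contact_force: [-0.7, 0.3, 1.6]
opening: 0.635
finger_force: 30.0
t 44.8 pos [ 566.3 -175.1   25.5] q [ 0.48  1.31 -0.57  2.44  2.77  1.53 -1.14] F [-0.7  0.3  1.6] open 0.635 ff 30.0
turn total [0.001 0.    0.001] rows 1 each [0.0011 0.     0.0008]
shift in present axes mm [0.2 0.1 0.7] | in final axes [0.2 0.1 0.7]
o [ 1.8  0.  -6. ]
clock: 45.77
tool_pos: [0.5303, -0.1946, 0.1298]
eef_rot: [0.18, 0.972, -0.08, 0.128]
contact_force: [0.3, 0.3, -1.6]
opening: 0.633
finger_force: 30.0
t 45.8 pos [ 530.3 -194.6  129.8] q [ 0.33  0.75 -0.24  2.11  1.47  0.33 -0.04] F [ 0.3  0.3 -1.6] open 0.633 ff 30.0
turn total [-0.34   0.935  1.114] rows 10 each [-0.034   0.0935  0.1114]
shift in present axes mm [-27.7 256.3 -15.7] | in final axes [165.7 133.5 146.3]
```

```bash
python3 -m inch '-1 0 0 -.03 0 .06 0;-1 0 0 -.03 0 .06 0;-1 0 0 0 -.034 .08 .111;-1 0 0 0 -.034 .08 .111;-1 0 0 0 -.034 .08 .111;-1 0 0 0 -.034 .08 .111;-1 0 0 0 -.034 .08 .111;-1 0 0 0 -.034 .08 .111;-1 0 0 0 -.034 .08 .111;-1 0 0 0 -.034 .08 .111;-1 0 0 0 -.034 .08 .111;-1 0 0 0 -.034 .08 .111;-1 0 0 0 0 0 0'
python3 - <<'E'
from h import *
R=tool(94.3,40,180); show(goal(tr(0,-.08,.12),R),R)
E
```

```text
clock: 46.85
tool_pos: [0.5223, -0.2002, 0.1529]
eef_rot: [0.613, 0.752, 0.172, -0.173]
contact_force: [-0.6, -1.9, -2.4]
opening: 0.64
finger_force: 30.0
t 46.9 pos [ 522.3 -200.2  152.9] q [ 0.85  0.96 -0.67  1.6   0.12  0.94  0.48] F [-0.6 -1.9 -2.4] open 0.64 ff 30.0
turn total [-0.026  0.204  0.123] rows 2 each [-0.0129  0.102   0.0617]
shift in present axes mm [161.4 165.1 139.1] | in final axes [148.2 141.8 174.8]
```

```bash
python3 -m inch '-1 0 0 -.02 -.013 .102 .062;-1 0 0 -.02 -.013 .102 .062;-1 .025 .0235 .035 0 0 0;-1 .025 .0235 .035 0 0 0;-1 .025 .0235 .035 0 0 0;-1 .025 .0235 .035 0 0 0;-1 .025 .0235 .035 0 0 0;-1 .024 .0235 .035 0 0 0;-1 0 0 0 0 0 0;-1 0 0 0 0 0 0'
python3 - <<'E'
from h import *
R=tool(94.3,40,180); show(goal(tr(0,-.08,.06),R),R)
p,W=cloud("top");cv2.imwrite("pics/p5.png",cv2.resize(p[80:230,190:390,::-1],None,fx=3,fy=3))
p,W=cloud("scene");cv2.imwrite("pics/s5.png",cv2.resize(p[100:300,280:500,::-1],None,fx=2.7,fy=2.7))
E
```

```text
clock: 47.68
tool_pos: [0.6277, 0.0105, 0.1362]
eef_rot: [0.631, 0.696, 0.233, -0.251]
contact_force: [-0.4, -1.3, -1.8]
opening: 0.633
finger_force: 30.0
t 47.7 pos [627.7  10.5 136.2] q [ 0.58  1.08 -0.73  1.51 -0.07  0.85  0.27] F [-0.4 -1.3 -1.8] open 0.633 ff 30.0
turn total [-0.007 -0.001  0.019] rows 1 each [-0.0069 -0.0013  0.0192]
shift in present axes mm [-35.   20.8  77.9] | in final axes [-34.5  20.9  78. ]
```

View pics/s5.png

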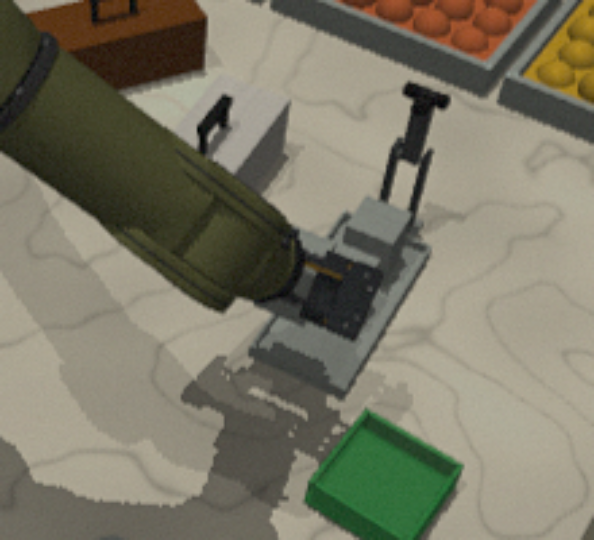

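The held pot is hidden behind the gripper at (340,290). The two placed pots show at (375,230). Now I'll lower at tray y = -80 mm and then slide toward the others.

```bash
python3 -m inch '-1 -.009 .007 .0195 -.007 0 .019;-1 -.009 .007 .0195 0 0 0;-1 -.009 .007 .0195 0 0 0;-1 -.008 0 .0195 0 0 0;-1 0 0 0 0 0 0;-1 0 0 0 0 0 0'
python3 - <<'E'
from h import *
R=tool(94.3,40,180); show(goal(tr(0,-.08,.043),R),R)
print(blobs(cloud("top")[1],.06,.12,100,(.55,.72,-.05,.24)))
E
```

```text
clock: 48.28
tool_pos: [0.6478, 0.0295, 0.0538]
eef_rot: [0.643, 0.685, 0.234, -0.251]
contact_force: [0.4, 0.3, -1.9]
opening: 0.632
finger_force: 30.0
t 48.3 pos [647.8  29.5  53.8] q [ 0.52  1.21 -0.69  1.47 -0.05  0.75  0.28] F [ 0.4  0.3 -1.9] open 0.632 ff 30.0
turn total [ 0.006 -0.002 -0.009] rows 1 each [ 0.0056 -0.0017 -0.0088]
shift in present axes mm [-5.8 -0.6 16.7] | in final axes [-5.8 -0.5 16.7]
[([287, 144], 433, 642, 28, 99, 49, 4.0, [69.0, 96.0, 101.0]), ([233, 148], 448, 638, 183, 57, 57, 4.6, [69.0, 78.0, 82.0]), ([262, 147], 441, 641, 99, 57, 57, 4.0, [68.0, 79.0, 82.0])]
```

```bash
python3 -m inch '-1 -.002 0 .006 0 0 0;-1 -.002 0 .006 0 0 0;-1 -.002 0 .004 0 0 0;-1 0 0 0 0 0 0;-1 0 0 0 0 0 0'
python3 - <<'E'
from h import *
R=tool(94.3,40,180); show(goal(tr(0,-.068,.043),R),R)
p,W=cloud("top");print(blobs(W,.07,.085,50,(.55,.72,-.05,.24)))
a=np.radians(TY);q=W[(W[...,2]>.07)&(W[...,2]<.09)&(W[...,0]>.55)&(W[...,0]<.72)&(W[...,1]<.24)&(W[...,1]>-.05)]
y=(q[:,:2]-TC)@[-np.sin(a),np.cos(a)]*1000;print(np.histogram(y,np.arange(-130,110,8)))
E
```

```text
clock: 48.75
tool_pos: [0.6484, 0.0368, 0.0384]
eef_rot: [0.642, 0.686, 0.235, -0.25]
contact_force: [0.5, -1.0, -0.9]
opening: 0.631
finger_force: 30.0
t 48.8 pos [648.4  36.8  38.4] q [ 0.51  1.23 -0.69  1.47 -0.05  0.73  0.28] F [ 0.5 -1.  -0.9] open 0.631 ff 30.0
turn total [ 0.007 -0.003 -0.007] rows 1 each [ 0.0068 -0.003  -0.0068]
shift in present axes mm [ 7.7 -1.7  8. ] | in final axes [ 7.7 -1.6  8. ]
[([284, 144], 312, 647, 37, 57, 45, 3.5, [77.0, 81.0, 84.0]), ([232, 148], 421, 638, 182, 57, 57, 4.3, [74.0, 78.0, 82.0]), ([262, 146], 418, 641, 99, 58, 56, 3.7, [74.0, 79.0, 83.0])]
(array([ 0,  0, 24, 10, 64, 59, 57, 58, 58, 34,  0, 60, 61, 57, 57, 57, 62,
       61,  5,  0,  0, 46, 54, 62, 59, 62, 53, 62, 25]), array([-130, -122, -114, -106,  -98,  -90,  -82,  -74,  -66,  -58,  -50,
        -42,  -34,  -26,  -18,  -10,   -2,    6,   14,   22,   30,   38,
         46,   54,   62,   70,   78,   86,   94,  102]))
```

```bash
python3 -m inch '-1 .0035 0 .003 0 0 0;-1 .0035 0 .003 0 0 0;-1 .0035 0 .003 0 0 0;-1 -.001 0 .003 0 0 0;-1 -.001 0 .001 0 0 0;-1 0 0 0 0 0 0;.5 0 0 0 0 0 0;.6 0 0 0 0 0 0;.6 0 0 0 0 0 0;.6 0 0 0 0 0 0;.6 0 0 -.03 0 0 0;.8 0 0 -.04 0 0 0;1 0 0 -.04 0 0 0;1 0 0 -.04 0 0 0;1 0 0 -.04 0 0 0;1 0 0 -.04 0 0 0;1 0 0 -.04 0 0 0;1 0 0 0 0 0 0'
python3 - <<'E'
from h import *
p,W=cloud("top")
a=np.radians(TY)
for b in blobs(W,.06,.085,50,(.55,.72,-.05,.24)):print(b,np.round((np.array(b[2:4])-TC*1000)@np.array([[np.cos(a),-np.sin(a)],[np.sin(a),np.cos(a)]])))
print(blobs(W,.08,.14,50,(.3,.75,0,.35)))
show([.421,.177,.25],tool(-85,0))
cv2.imwrite("pics/p6.png",cv2.resize(p[80:280,150:450,::-1],None,fx=2,fy=2))
E
```

```text
clock: 50.3
tool_pos: [0.6625, -0.1294, 0.2461]
eef_rot: [0.645, 0.684, 0.238, -0.243]
contact_force: [1.5, -1.2, 0.2]
opening: 1.0
finger_force: 0.0
([271, 146], 862, 644, 76, 59, 113, 4.6, [72.0, 79.0, 82.0]) [  0. -37.]
([233, 148], 446, 637, 182, 58, 57, 5.0, [69.0, 78.0, 82.0]) [ 1. 69.]
[([203, 149], 131, 630, 258, 44, 22, 3.8, [84.0, 118.0, 134.0]), ([232, 226], 2935, 421, 176, 96, 227, 6.1, [82.0, 86.0, 100.0])]
t 50.4 pos [ 661.  -126.2  243.3] q [ 0.68  1.03 -0.71  1.18 -0.08  1.26  0.29] F [-0.   1.4  0. ] open 1.0 ff 0.0
turn total [ 0.017 -0.697 -0.025] rows 6 each [ 0.0029 -0.1161 -0.0041]
shift in present axes mm [ 248.3 -221.7  196.9] | in final axes [ 323.  -212.6   -6.7]
```

View pics/p6.png

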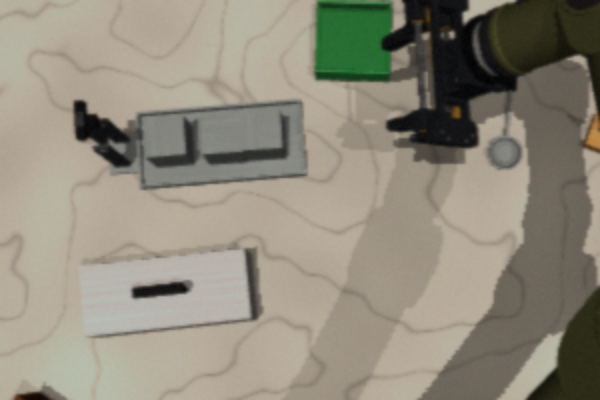

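All three pots stand mouth-down. Their spans along tray y are about -93 to 19 mm and 41 to 97 mm. Now the cover.

```bash
python3 -m inch '1 0 0 0 .003 -.116 -.004;1 0 0 0 .003 -.116 -.004;1 0 0 0 .003 -.116 -.004;1 0 0 0 .003 -.116 -.004;1 0 0 0 .003 -.116 -.004;1 0 0 0 .003 -.116 -.004;1 .032 -.021 0 0 0 0;1 .032 -.021 0 0 0 0;1 .032 -.021 0 0 0 0;1 .032 -.021 0 0 0 0;1 .032 -.021 0 0 0 0;1 .032 -.021 0 0 0 0;1 .032 -.021 0 0 0 0;1 .032 -.021 0 0 0 0;1 .032 -.021 0 0 0 0;1 .032 -.021 0 0 0 0;1 0 0 0 0 0 0;1 0 0 0 0 0 0'
python3 - <<'E'
from h import *
show([.4205,.1765,.114],tool(-83.9,0))
E
```

```text
clock: 51.85
tool_pos: [0.4169, 0.1789, 0.2429]
eef_rot: [0.67, 0.742, -0.002, -0.005]
contact_force: [0.2, -1.2, -0.5]
opening: 1.0
finger_force: 0.0
t 51.9 pos [416.9 178.9 242.9] q [-0.25  0.5  -0.38  2.06  0.29  0.64 -0.72] F [ 0.2 -1.2 -0.5] open 1.0 ff 0.0
turn total [-0.01  -0.005 -0.005] rows 1 each [-0.01   -0.0053 -0.0053]
shift in present axes mm [ -3.5   4.6 128.9] | in final axes [ -2.8   3.3 128.9]
```

```bash
python3 -m inch '1 -.003 .003 0 -.01 -.005 -.005;1 0 0 .035 0 0 0;1 0 0 .035 0 0 0;1 0 0 .035 0 0 0;1 0 0 .022 0 0 0;1 0 0 0 0 0 0;1 0 0 0 0 0 0'
python3 - <<'E'
from h import *
show([.4205,.1765,.114],tool(-83.9,0))
E
python3 -m inch '-1 0 0 0 0 0 0;-1 0 0 0 0 0 0;-1 0 0 0 0 0 0;-1 0 0 0 0 0 0;-1 0 0 0 0 0 0;-1 0 0 0 0 0 0;-1 0 0 0 0 0 0;-1 0 0 0 0 0 0;-1 0 0 0 0 0 0;-1 0 0 0 0 0 0' 50
python3 - <<'E'
from h import *
show([.4205,.1765,.114],tool(-83.9,0))
E
```

```text
clock: 52.43
tool_pos: [0.4233, 0.1725, 0.1157]
eef_rot: [0.672, 0.74, -0.001, 0.001]
contact_force: [0.3, 0.3, 0.1]
opening: 0.997
finger_force: 0.0
t 52.4 pos [423.3 172.5 115.7] q [-0.38  0.73 -0.18  2.17  0.46  0.27 -0.86] F [0.3 0.3 0.1] open 0.997 ff 0.0
turn total [ 0.     0.002 -0.01 ] rows 1 each [ 0.0004  0.002  -0.0098]
shift in present axes mm [ 4.2 -2.4  1.7] | in final axes [ 4.3 -2.4  1.7]
clock: 53.27
tool_pos: [0.4234, 0.1742, 0.1165]
eef_rot: [0.671, 0.741, 0.001, 0.001]
contact_force: [0.7, 0.1, -0.1]
opening: 0.265
finger_force: 0.0
t 53.3 pos [423.4 174.2 116.5] q [-0.38  0.73 -0.18  2.17  0.46  0.27 -0.86] F [ 0.7  0.1 -0.1] open 0.265 ff 0.0
turn total [ 0.003 -0.    -0.008] rows 1 each [ 0.0028 -0.0002 -0.008 ]
shift in present axes mm [ 2.6 -2.7  2.5] | in final axes [ 2.6 -2.6  2.5]
```

```bash
python3 -m inch '-1 .003 -.0025 .002 0 0 -.008;-1 0 0 0 0 0 0;-1 0 0 0 0 0 0;-1 0 0 0 0 0 0;-1 0 0 0 0 0 0;-1 0 0 0 0 0 0;-1 0 0 -.01 0 0 0;-1 0 0 -.02 0 0 0;-1 0 0 -.03 0 0 0;-1 0 0 -.035 0 0 0;-1 0 0 -.035 0 0 0;-1 0 0 0 0 0 0;-1 0 0 0 0 0 0'
python3 - <<'E'
from h import *
show([.641,.113,.22],tool(-85.6,0))
p,W=cloud("top");print(blobs(W,.17,.235,100,(.33,.52,.0,.35)))
W=cloud("scene")[1];print(blobs(W,.17,.235,100,(.33,.52,.0,.35)))
E
```

```text
clock: 54.35
tool_pos: [0.421, 0.1769, 0.2458]
eef_rot: [0.669, 0.743, 0.003, 0.002]
contact_force: [0.6, -0.6, -4.9]
opening: 0.15
finger_force: 50.0
t 54.4 pos [421.  176.9 245.8] q [-0.24  0.5  -0.39  2.06  0.31  0.64 -0.73] F [ 0.6 -0.6 -4.9] open 0.15 ff 50.0
turn total [ 0.006 -0.001  0.029] rows 1 each [ 0.0064 -0.0014  0.0288]
shift in present axes mm [-86.8 211.9  27. ] | in final axes [-80.6 214.4  25.8]
[([248, 220], 1717, 427, 116, 96, 107, 6.1, [203.0, 218.0, 221.0])]
[([357, 130], 1878, 423, 174, 99, 233, 6.0, [177.0, 214.0, 218.0])]
```

```bash
python3 -m inch '-1 -.035 0 0 0 0 0;-1 -.035 0 0 0 0 0;-1 -.025 0 0 0 0 .029;-1 0 .025 0 0 0 0;-1 0 .035 0 0 0 0;-1 0 .035 0 0 0 0;-1 0 .035 0 0 0 0;-1 0 .035 0 0 0 0;-1 0 .03 0 0 0 0;-1 0 .02 0 0 0 0;-1 0 0 0 0 0 0;-1 0 0 0 0 0 0;-1 0 0 0 0 0 0'
python3 - <<'E'
from h import *
show([.641,.113,.2],tool(-85.6,0))
W=cloud("scene")[1]
p,W=cloud("top");print(blobs(W,.19,.235,100,(.53,.75,-.05,.26)))
cv2.imwrite("pics/p7.png",cv2.resize(p[60:220,150:390,::-1],None,fx=3,fy=3))
E
```

```text
clock: 55.53
tool_pos: [0.6426, 0.0988, 0.2425]
eef_rot: [0.679, 0.734, -0.001, -0.001]
contact_force: [-0.1, 0.4, -4.4]
opening: 0.148
finger_force: 50.0
t 55.5 pos [642.6  98.8 242.5] q [-0.03  0.75 -0.38  1.48  0.31  0.97 -0.41] F [-0.1  0.4 -4.4] open 0.148 ff 50.0
turn total [-0.003  0.001  0.002] rows 1 each [-0.003   0.0009  0.0015]
shift in present axes mm [14.3 -0.3 42.5] | in final axes [14.3 -0.5 42.5]
[([289, 130], 848, 648, 21, 97, 72, 4.6, [210.0, 215.0, 219.0]), ([215, 142], 371, 631, 201, 100, 32, 14.9, [206.0, 214.0, 218.0])]
```

View pics/p7.png

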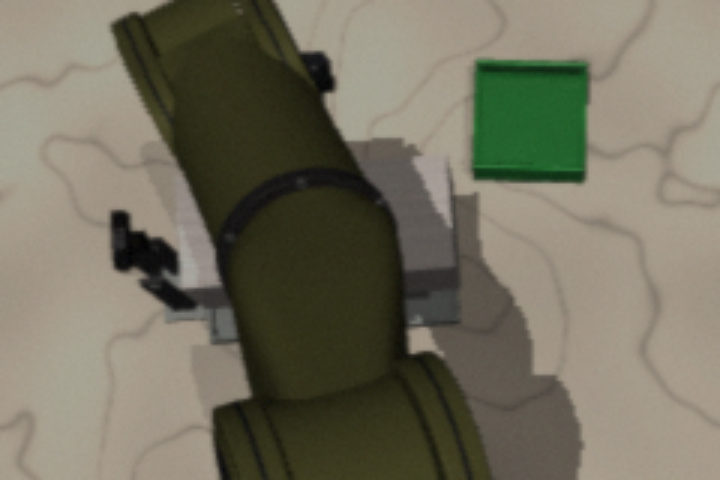

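```bash
python3 -m inch '-1 .014 0 0 -.003 .001 .002;-1 0 0 .02 0 0 0;-1 0 0 .025 0 0 0;-1 0 0 .025 0 0 0;-1 0 0 .025 0 0 0;-1 0 0 .008 0 0 0;-1 0 0 0 0 0 0;-1 0 0 0 0 0 0'
python3 - <<'E'
from h import *
show(np.append(tr(0,0,0)[:2],.12),tool(-85.6,0))
p,W=cloud("top")
v=cv2.resize(p[90:200,180:340,::-1],None,fx=4.5,fy=4.5,interpolation=cv2.INTER_CUBIC);cv2.imwrite("pics/p8.png",v)
print(blobs(W,.09,.112,100,(.53,.75,-.05,.25)));print(blobs(W,.01,.03,60,(.53,.75,-.05,.26)))
W=cloud("scene")[1];print(blobs(W,.09,.112,100,(.53,.75,-.05,.25)));print(blobs(W,.01,.03,60,(.53,.75,-.05,.26)))
E
```

```text
clock: 56.3
tool_pos: [0.6444, 0.1141, 0.1429]
eef_rot: [0.68, 0.733, 0.003, 0.002]
contact_force: [0.3, -0.3, -4.3]
opening: 0.145
finger_force: 50.0
t 56.3 pos [644.4 114.1 142.9] q [-0.07  0.87 -0.34  1.56  0.37  0.77 -0.48] F [ 0.3 -0.3 -4.3] open 0.145 ff 50.0
turn total [ 0.007 -0.002 -0.001] rows 1 each [ 0.0066 -0.002  -0.0008]
shift in present axes mm [-0.9 -3.6 22.9] | in final axes [-0.8 -3.4 22.9]
[]
[([300, 152], 88, 650, 6, 113, 26, 4.4, [11.0, 17.0, 22.0])]
[([405, 211], 269, 689, 87, 225, 87, 69.0, [91.0, 101.0, 111.0])]
[([405, 226], 247, 647, 112, 113, 242, 4.0, [11.0, 17.0, 21.0])]
```

View pics/p8.png

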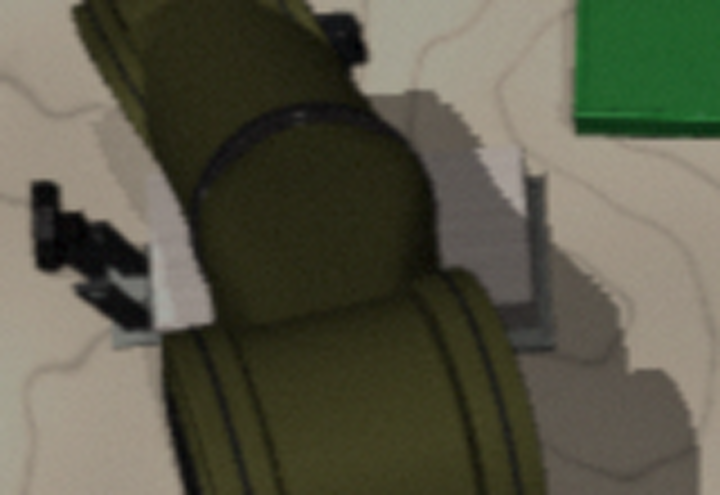

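```bash
python3 -m inch '-1 -.0005 -.0015 0 .006 -.002 0;-1 0 0 .006 0 0 0;-1 0 0 .006 0 0 0;-1 0 0 .004 0 0 0;-1 0 0 0 0 0 0;-1 0 0 0 0 0 0'
python3 - <<'E'
from h import *
show([.643,.1135,.12],tool(-85.6,0))
W=cloud("scene")[1];print(blobs(W,.075,.12,100,(.55,.75,-.05,.25)))
E
```

```text
clock: 56.9
tool_pos: [0.6424, 0.1124, 0.1256]
eef_rot: [0.68, 0.733, -0.001, -0.0]
contact_force: [-0.0, 0.8, -3.7]
opening: 0.142
finger_force: 50.0
t 56.9 pos [642.4 112.4 125.6] q [-0.07  0.89 -0.33  1.57  0.38  0.75 -0.49] F [-0.   0.8 -3.7] open 0.142 ff 50.0
turn total [-0.001  0.001 -0.001] rows 1 each [-0.0013  0.0009 -0.0014]
shift in present axes mm [1.1 0.7 5.6] | in final axes [1.1 0.7 5.6]
[([405, 203], 1565, 645, 96, 97, 198, 4.5, [81.0, 96.0, 100.0])]
```

```bash
python3 -m inch '-1 0 0 .003 0 0 0;-1 0 0 .002 0 0 0;-1 0 0 .001 0 0 0;-1 0 0 0 0 0 0'
python3 -m inch '-1 0 0 .001 0 0 0;-1 0 0 0 0 0 0'
python3 - <<'E'
from h import *
show()
E
```

```text
clock: 57.28
tool_pos: [0.6429, 0.1124, 0.1201]
eef_rot: [0.68, 0.733, -0.0, 0.0]
contact_force: [0.5, 0.7, -4.0]
opening: 0.149
finger_force: 50.0
clock: 57.45
tool_pos: [0.6434, 0.1125, 0.1199]
eef_rot: [0.68, 0.733, 0.0, 0.001]
contact_force: [0.4, -0.5, 1.1]
opening: 0.148
finger_force: 50.0
t 57.5 pos [643.4 112.5 119.9] q [-0.07  0.9  -0.32  1.57  0.38  0.73 -0.49] F [ 0.4 -0.5  1.1] open 0.148 ff 50.0
turn total [0. 0. 0.] rows 1 each [0. 0. 0.]
```

```bash
python3 -m inch '-.4 0 0 0 0 0 0;-.4 0 0 0 0 0 0;-.4 0 0 0 0 0 0;-.2 0 0 0 0 0 0;-.2 0 0 0 0 0 0;-.2 0 0 -.02 0 0 0;0 0 0 -.04 0 0 0;0 0 0 -.04 0 0 0;0 0 0 -.04 0 0 0;0 -.04 0 0 0 0 0;0 -.04 0 0 0 0 0;0 -.04 0 0 0 0 0;0 -.04 0 0 0 0 0;0 -.04 0 0 0 0 0;0 -.04 0 0 0 0 0;0 -.04 0 0 0 0 0;0 0 0 0 0 0 0'
python3 - <<'E'
from h import *
show()
p,W=cloud("top")
print(blobs(W,.075,.105,100,(.53,.75,-.05,.26)));print(blobs(W,.115,.15,30,(.53,.75,-.05,.36)),blobs(W,.15,.22,20,(.53,.75,.2,.36)))
M=(W[...,2]>.075)&(W[...,2]<.1)&(W[...,0]>.57)&(W[...,0]<.72)&(W[...,1]>-.02)&(W[...,1]<.22);q=W[M];A=np.c_[q[:,:2]-[.643,.113],np.ones(len(q))];print(np.linalg.lstsq(A,q[:,2],rcond=None)[0])
cv2.imwrite("pics/p9.png",cv2.resize(p[90:200,180:340,::-1],None,fx=4.5,fy=4.5,interpolation=cv2.INTER_CUBIC))
E
```

```text
clock: 58.87
tool_pos: [0.6627, -0.18, 0.2586]
eef_rot: [0.685, 0.728, -0.004, 0.003]
contact_force: [-0.6, -1.6, -0.2]
opening: 0.5
finger_force: 0.0
t 58.9 pos [ 662.7 -180.   258.6] q [ 0.38  0.79 -0.39  1.34  0.32  1.08  0.  ] F [-0.6 -1.6 -0.2] open 0.5 ff 0.0
turn total [0. 0. 0.] rows 1 each [0. 0. 0.]
[([257, 146], 2757, 642, 112, 99, 228, 4.0, [87.0, 92.0, 96.0])]
[([201, 148], 87, 630, 258, 43, 21, 3.1, [117.0, 124.0, 143.0]), ([255, 142], 152, 642, 111, 15, 67, 5.9, [127.0, 135.0, 140.0])] [([192, 141], 195, 630, 256, 50, 26, 6.0, [159.0, 202.0, 207.0])]
[0.01520504 0.00093951 0.09147479]
```

View pics/p9.png

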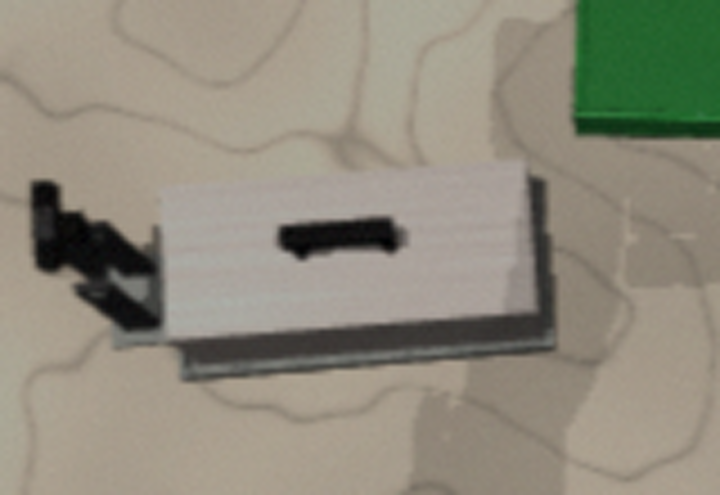

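The cover is seated: top at 91.5 mm and level, handle at (340,238) in the crop, centre within 1–2 mm. The clamp stands upright with its tip at about (630,257,197). I'll go behind it with closed fingers and push it over.

```bash
python3 -m inch '-1 .04 -.004 0 0 0 0;-1 .04 -.004 0 0 0 0;-1 .04 -.003 0 0 0 0;-1 .04 0 0 0 0 0;-1 .04 0 0 0 0 0;-1 .04 0 0 0 0 0;-1 .04 0 0 0 0 0;-1 .04 0 0 0 0 0;-1 .04 0 0 0 0 0;-1 .04 0 0 0 0 0;-1 .04 0 0 0 0 0;-1 .03 0 0 0 0 0;-1 0 0 0 0 0 0;-1 0 0 0 0 0 0' 20
python3 - <<'E'
from h import *
show([.627,.290,.198],tool(-85.6,0))
E
```

```text
clock: 60.08
tool_pos: [0.6153, 0.3054, 0.2588]
eef_rot: [0.678, 0.735, -0.0, -0.001]
contact_force: [-0.3, -1.2, -0.0]
opening: 0.005
finger_force: 0.0
t 60.1 pos [615.3 305.4 258.8] q [-0.35  0.78 -0.37  1.34  0.29  1.07 -0.67] F [-0.3 -1.2 -0. ] open 0.005 ff 0.0
turn total [-0.001 -0.001  0.005] rows 1 each [-0.0012 -0.0012  0.0049]
shift in present axes mm [-16.4  10.4  60.8] | in final axes [-16.3  10.4  60.8]
```

```bash
python3 -m inch '-1 0 .011 .03 0 0 0;-1 0 0 .031 0 0 0;-1 0 0 0 0 0 0;-1 -.01 0 0 0 0 0;-1 -.01 0 0 0 0 0;-1 -.01 0 0 0 0 0;-1 -.01 0 0 0 0 0;-1 -.01 0 .003 0 0 0;-1 -.01 0 .004 0 0 0;-1 -.01 0 .004 0 0 0;-1 -.01 0 .005 0 0 0;-1 0 0 0 0 0 0'
python3 - <<'E'
from h import *
show()
W=cloud("scene")[1];print(blobs(W,.13,.21,20,(.56,.7,.15,.34)))
E
```

```text
clock: 61.08
tool_pos: [0.6349, 0.2188, 0.1806]
eef_rot: [0.681, 0.732, -0.001, 0.001]
contact_force: [0.2, 0.2, -0.7]
opening: 0.004
finger_force: 0.4
t 61.1 pos [634.9 218.8 180.6] q [-0.22  0.85 -0.35  1.47  0.34  0.89 -0.61] F [ 0.2  0.2 -0.7] open 0.004 ff 0.4
turn total [0. 0. 0.] rows 1 each [0. 0. 0.]
[([429, 152], 239, 638, 199, 48, 38, 26.1, [160.0, 178.0, 206.0])]
```

```bash
python3 -m inch '-1 0 0 -.03 0 0 0;-1 -.02 0 0 0 0 0;-1 -.018 0 0 0 0 0;-1 0 0 0 0 0 0;-1 0 0 .015 0 0 0;-1 0 0 .015 0 0 0;-1 0 0 .015 0 0 0;-1 0 0 .01 0 0 0;-1 0 0 .01 0 0 0;-1 0 0 0 0 0 0'
python3 -m inch '-1 0 0 .005 0 0 0;-1 0 0 .005 0 0 0;-1 0 0 .004 0 0 0;-1 0 0 0 0 0 0'
python3 - <<'E'
from h import *
show()
W=cloud("scene")[1];print(blobs(W,.1,.21,20,(.56,.7,.15,.34)))
E
```

```text
clock: 61.97
tool_pos: [0.6396, 0.1633, 0.1446]
eef_rot: [0.684, 0.729, -0.013, 0.01]
contact_force: [4.0, -28.4, 5.7]
opening: 0.011
finger_force: 14.5
clock: 62.3
tool_pos: [0.6398, 0.1607, 0.1307]
eef_rot: [0.685, 0.729, -0.014, 0.011]
contact_force: [4.8, -30.9, 1.4]
opening: 0.004
finger_force: 16.1
t 62.3 pos [639.8 160.7 130.7] q [-0.17  0.89 -0.31  1.53  0.39  0.79 -0.59] F [  4.8 -30.9   1.4] open 0.004 ff 16.1
turn total [0. 0. 0.] rows 1 each [0. 0. 0.]
[([439, 155], 36, 679, 181, 23, 30, 77.0, [197.0, 201.0, 209.0]), ([422, 171], 133, 651, 172, 58, 31, 68.4, [117.0, 145.0, 168.0])]
```

The finger slipped in front of the tip and is pressing against it sideways. I'll go straight up and come down again nearer the hinge.

```bash
python3 -m inch '-1 -.003 0 -.01 0 0 0;-1 -.001 0 -.02 0 0 0;-1 0 0 -.03 0 0 0;-1 0 0 -.03 0 0 0;-1 0 0 -.03 0 0 0;-1 0 0 0 0 0 0'
python3 - <<'E'
from h import *
p,W=cloud("scene");v,u=np.mgrid[:400,:640]
M=(p.max(2)<60)&(W[...,2]>.095)&(W[...,0]>.6)&(W[...,0]<.66)&(W[...,1]>.15)&(W[...,1]<.3);print(M.sum())
q=W[M];
for y in np.arange(.15,.3,.01):
    z=q[(q[:,1]>=y)&(q[:,1]<y+.01)];print(round(y,2),len(z),z[:,2].max().round(3) if len(z) else'',z[:,2].min().round(3) if len(z) else'')
show()
cv2.imwrite("pics/p10.png",cv2.resize(p[100:260,340:520,::-1],None,fx=3.5,fy=3.5,interpolation=cv2.INTER_CUBIC))
E
```

```text
clock: 62.85
tool_pos: [0.6403, 0.1827, 0.2593]
eef_rot: [0.68, 0.733, 0.004, 0.002]
contact_force: [0.4, 0.3, 0.1]
opening: 0.006
finger_force: 0.0
1220
0.15 508 0.627 0.316
0.16 268 0.527 0.255
0.17 226 0.615 0.128
0.18 52 0.411 0.131
0.19 34 0.371 0.144
0.2 16 0.604 0.138
0.21 15 0.606 0.136
0.22 26 0.604 0.131
0.23 6 0.132 0.127
0.24 29 0.127 0.095
0.25 29 0.128 0.095
0.26 10 0.125 0.097
0.27 1 0.119 0.119
0.28 0  
0.29 0  
t 62.9 pos [639.1 182.  256.3] q [-0.15  0.75 -0.38  1.43  0.31  1.02 -0.52] F [ 1.  -0.6 -0.5] open 0.002 ff 0.0
turn total [0. 0. 0.] rows 1 each [0. 0. 0.]
```

View pics/p10.png

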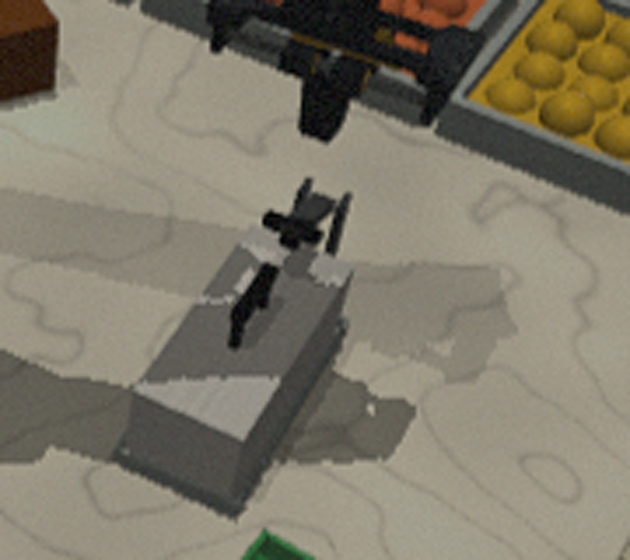

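The clamp arm is now at about 0.4 rad with its tip at (293,230) in the crop, and the cover is undisturbed. I'll press straight down from above at y ≈ 0.192.

```bash
python3 -m inch '-1 .01 -.003 0 0 0 0;-1 0 0 .03 0 0 0;-1 0 0 .03 0 0 0;-1 0 0 .025 0 0 0;-1 0 0 0 0 0 0;-1 0 0 .01 0 0 0;-1 0 0 .01 0 0 0;-1 0 0 .008 0 0 0;-1 0 0 0 0 0 0'
python3 -m inch '-1 0 0 .006 0 0 0;-1 0 0 .005 0 0 0;-1 0 0 0 0 0 0'
```

```text
clock: 63.65
tool_pos: [0.6337, 0.1899, 0.1391]
eef_rot: [0.68, 0.733, -0.001, 0.0]
contact_force: [-0.0, -0.0, -0.9]
opening: 0.003
finger_force: 0.0
clock: 63.9
tool_pos: [0.6347, 0.1899, 0.1304]
eef_rot: [0.68, 0.733, 0.0, 0.001]
contact_force: [-0.7, -1.1, 5.2]
opening: 0.005
finger_force: 2.6
```

```bash
python3 -m inch '-1 0 0 .002 0 0 0;-1 0 0 .001 0 0 0;-1 0 0 0 0 0 0'
python3 -m inch '-1 0 0 -.02 0 0 0;-1 0 0 -.04 0 0 0;-1 0 0 -.04 0 0 0;-1 .0 -.04 -.02 0 0 0;-1 0 -.04 0 0 0 0;-1 0 -.04 0 0 0 0;-1 0 -.04 0 0 0 0;-1 0 -.04 0 0 0 0;-1 0 -.04 0 0 0 0;-1 0 0 0 0 0 0'
python3 - <<'E'
from h import *
show();p,W=cloud("top")
print(blobs(W,.075,.105,100,(.53,.75,-.05,.26)));print(blobs(W,.105,.15,20,(.53,.75,-.05,.36)))
p,W=cloud("scene")
M=(p.max(2)<60)&(W[...,2]>.095)&(W[...,2]<.2)&(W[...,0]>.6)&(W[...,0]<.66)&(W[...,1]>.15)&(W[...,1]<.3)
q=W[M]
for y in np.arange(.15,.28,.01):
    z=q[(q[:,1]>=y)&(q[:,1]<y+.01)];print(round(y,2),len(z),z[:,2].max().round(3) if len(z) else'')
cv2.imwrite("pics/p11.png",cv2.resize(p[100:300,240:520,::-1],None,fx=2.8,fy=2.8,interpolation=cv2.INTER_CUBIC))
E
```

```text
clock: 64.15
tool_pos: [0.6348, 0.1899, 0.1298]
eef_rot: [0.68, 0.733, 0.001, 0.001]
contact_force: [-4.8, -3.0, 20.1]
opening: 0.004
finger_force: 10.5
clock: 64.98
tool_pos: [0.3871, 0.1691, 0.2441]
eef_rot: [0.678, 0.735, -0.006, -0.001]
contact_force: [-0.4, -1.0, 0.0]
opening: 0.004
finger_force: 0.0
t 65.0 pos [387.1 169.1 244.1] q [-0.25  0.47 -0.39  2.13  0.31  0.61 -0.79] F [-0.4 -1.   0. ] open 0.004 ff 0.0
turn total [0. 0. 0.] rows 1 each [0. 0. 0.]
[([260, 146], 2532, 642, 111, 98, 227, 4.3, [86.0, 92.0, 96.0])]
[([216, 146], 446, 634, 217, 50, 103, 3.7, [113.0, 118.0, 125.0]), ([255, 142], 156, 642, 111, 15, 67, 3.4, [126.0, 135.0, 139.0])]
0.15 0 
0.16 34 0.124
0.17 47 0.123
0.18 13 0.121
0.19 12 0.121
0.2 8 0.121
0.21 8 0.119
0.22 8 0.119
0.23 8 0.119
0.24 22 0.126
0.25 33 0.126
0.26 11 0.127
0.27 0 
0.28 0
```

View pics/p11.png

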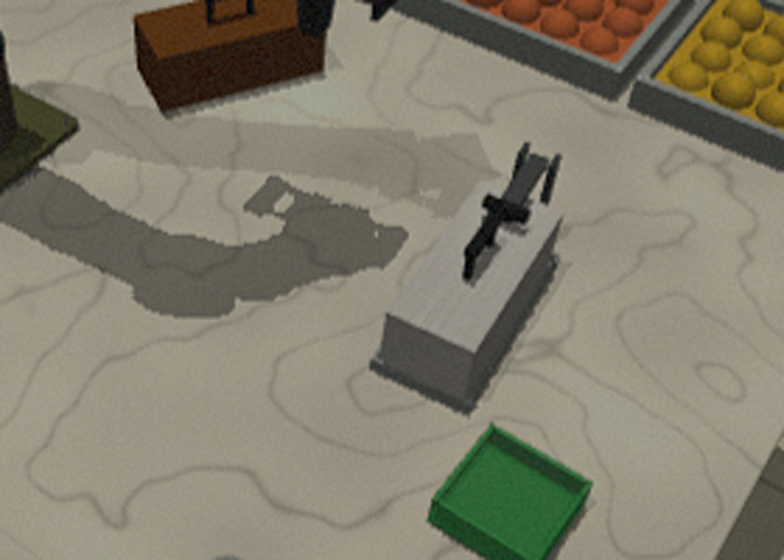

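The picture shows the clamp arm level on the seated cover, its cross handle at (505,208), and the gripper well clear. Cover centre and height are right, so I'm handing in.

```bash
python3 -c "
from plant import r
print(r.finish_job())"
```

```text
the job is handed in; nothing more can be done
None
```

I handed the job in at about 65 s, with no verdict returned: all three pots are mouth-down in the tray, the cover is seated over them and the clamp is down level (about 0.05 rad), and I saw no sign that the dish, spoon or card stand moved, though I didn't measure them at the end.

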